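# Sort the inking tools after a print run

### The job

Tidy the inking bench: lay both brayers in the deeper clear tub and both ink knives in the shallower clear tray, each lying fully inside, below the rim, laid in rather than dropped. The ink can standing in front of the shelf is in the way of the tools under it: stand it upright on top of the shelf, without tipping it on the way. Do not disturb the jar, the glass muller or the small tin.

Things in the scene. Friction and masses are not known exactly. Their poses are not given: they have to be found in the camera images.
- brayer_a: Brayer: black rubber roller 36 mm diameter, 50 mm wide (57 over its yoke), wooden handle 24 mm diameter. Origin at bench level under the handle, +x to the roller, z up. Handle x = -70 to +20 mm, axis 26 mm up; roller axis at x = 55 mm, 18 mm up; wire foot at x = -30 mm, 41 mm wide; balance near x = 20 mm. Starts under the shelf.
- brayer_b: Brayer: black rubber roller 36 mm diameter, 50 mm wide (57 over its yoke), wooden handle 24 mm diameter. Origin at bench level under the handle, +x to the roller, z up. Handle x = -70 to +20 mm, axis 26 mm up; roller axis at x = 55 mm, 18 mm up; wire foot at x = -30 mm, 41 mm wide; balance near x = 20 mm. Starts on the open bench in front of the shelf.
- knife_a: Ink knife lying flat: wooden handle 22 mm wide, 20 mm high; flat steel blade 50 mm wide, 4 mm thick. Origin on the underside below the handle, +x to the blade, z up. Handle x = -70 to +20 mm, blade 30 to 100 mm; balance near x = 20 mm. Starts under the shelf.
- knife_b: Ink knife lying flat: wooden handle 22 mm wide, 20 mm high; flat steel blade 50 mm wide, 4 mm thick. Origin on the underside below the handle, +x to the blade, z up. Handle x = -70 to +20 mm, blade 30 to 100 mm; balance near x = 20 mm. Starts on the open bench in front of the shelf.
- can: Plain steel ink can, upright, closed, 56 mm diameter, 110 mm tall, in the way in front of the shelf. Origin at the centre of its underside, z up.
- shelf: Fixed low plywood shelf on four thin posts. Origin on the bench under its centre; board 100 mm deep (its x), 440 mm long (its y), underside 170 mm and top 182 mm above the bench; posts 14 mm thick at x = +-40, y = +-210 mm; open on all sides. At yaw 0 its front edge faces the robot (-x).
- deep_tub: Fixed clear plastic tub, short and deep: outside 230 mm (its x) by 210 mm (its y), 75 mm tall, walls and floor 4 mm. Origin at the centre of its underside. For the brayers.
- shallow_tray: Fixed clear plastic tray, long and shallow: outside 270 mm (its x) by 210 mm (its y), 45 mm tall, walls and floor 4 mm. Origin at the centre of its underside. For the ink knives.
- jar: Bystander: glass jar, 56 mm diameter, 90 mm tall, standing on the shelf near one end. Origin at the centre of its underside.
- muller: Bystander: glass muller (mushroom-shaped grinder), 52 mm diameter, 78 mm tall, on the shelf near the other end. Origin at the centre of its underside.
- tin: Bystander: small aluminium tin, 40 mm diameter, 32 mm tall, on the bench under the middle of the shelf. Origin at the centre of its underside.
Things that resemble listed ones, but are neither listed nor needed, are in the scene too. Leave any purple or red look-alike of the knife_b alone.

How it is judged:
By the outcome, as a careful person would: the job done as asked, in the order asked, and still so for the second after the job is handed in, with the robot touching nothing.
It also fails if it takes over 72 s, if anything falls off the work surface, if the arm or the gripper's body presses on something with over 40 N, if the wrist force passes 120 N, or if a joint passes its speed limit or range.

### The arm

A 6-joint arm with a two-finger parallel gripper is mounted at the origin on the work surface. World frame = base frame: x ahead of the robot, y to its left, z up, the work surface at z = 0. Lengths are in m, angles in degrees, forces in N, time in s.
With the tool pointing down it reaches from about 0.2 to 0.875 m from the base axis. Payload 3.4 kg.
Tool frame: the origin (TCP) lies on the centre line of the jaws, within the pads' length; the fingertips stand arm.tcp_to_tips ahead of it and the grasp point (between the pads) is the TCP (arm.tcp_to_tips is the distance from the TCP to the fingertips, in m); z points along the fingers, y is the line along which they close (so a half turn about z gives the same grasp; the last joint's range is limited). The gripper opens to 94 mm and grips with 3 to 60 N. Pads are 16 mm wide; open, the fingers measure 119 mm over their backs; the gripper's body (75 mm by 177 mm) begins 78 mm behind the grasp point.
Start: joints at [59.645, 15.808, 86.224, -0, 77.962, -6.933], TCP at [0.229, 0.528, 0.203] pointing down, gripper open.
Joint ranges: [-165.64, 165.64], [-43.16, 119.46], [12.63, 154.43], [-67.54, 247.53], [6.08, 155.33], [-154.97, 154.97]. Speed limits (degrees/s): [147.25, 147.25, 180, 180, 180, 180].

### API

Orientations are given as [roll, pitch, yaw] about the fixed x, y, z axes, in that order (R = Rz(yaw) Ry(pitch) Rx(roll)).
In Python, from station import arm gives the robot as it stands. The module is installed in compiled form; this text tells all that it offers.
- The arm moves only by the tool send_rows, never from a script. Its argument "steps" is a list of rows, each a list of 7 numbers: the turn, a rotation vector about the tool's x, y, z scaled (see below), then the shift along the tool's x, y, z scaled (see below), then the opening, from 0 (shut) to 1 (fully open). In form: [[ax, ay, az, x, y, z, jaw], ...]. A call has 1 to 5 rows; each row is the pose to reach, as a shift and turn from the pose commanded when the call began, along the tool's axes at that moment, turning the shorter way round; what a row does not reach only later rows make up. The controller multiplies each number of a shift by 15 cm and each number of a turn by pi rad. A row lasts 1/10 s, in which the tool goes at most 50 mm and 8.59 degrees, less where a joint would pass 70% of its speed; a pose out of reach is approached as far as the arm can. A call with a number of a shift or a turn outside -1 to 1 is refused whole. A call with a gripper value outside its range is refused whole. The fingers move at their own pace and stop on an object; the grip force is fixed at half the most. Time passes only in rows, so rows that repeat a pose let the fingers close. It gives the time, the measured TCP pose, the force, the opening and the grip force at its end, in the units of the state.
- arm.observe(): the state, without advancing time (a new reading comes with each control period).
- arm.get_image(name): name is "scene" or "top"; returns the picture (384x512x3 uint8, red, green, blue); there is no depth.
- arm.camera_info(name): a dict with "fov_y" (degrees; the focal length in pixels is half the picture's height over the tangent of half this angle, whatever the lens; pixels are square), "cx", "cy" (the principal point, pixels), "R" (3x3) and "t" (3): a world point X has camera coordinates R X + t. Camera axes: x right, y down, z forward; pixel columns grow to the right and rows downward; lengths in m; the calibration is good to about 2 mm. A picture is of the moment at which its call begins. camera_info takes no time and is no camera call.
- arm.sign_off(): hands the job in; it is judged then, once.
The state is a dict: "t": time; "qpos": joint angles; "joint_vel": joint speeds; "tau": joint torques, N m; "tool_pos": TCP position; "eef_rot": TCP orientation; "wrist_force": force on the tool from outside, world axes, zero at the start; "moment": the same for the moment, N m; "gripper_width": opening from 0.0 (shut) to 1.0 (fully open); "gripper_force": force on a finger pad.
Only numpy, scipy, OpenCV 4.12 (cv2) and the standard library are available. Lean on these libraries where they do the work, as an engineer would, in place of code of your own. Each camera call takes 0.05 s, during which the arm holds its last target. There are 200 camera calls.

## Working session

There is one attempt and no reset: what is moved stays moved. The work goes in short steps, Python scripts to look and compute and a tool call to move; the robot and the scene stay as the last step left them, time stands still between calls to the robot, and variables do not carry over. Pictures are saved under pics/ and viewed, at most 10 in all, crops included, and the job is handed in when it is done.

Besides the shell and the picture viewer there is one more tool, called after ">>>" as name([rows], argument=value, ...), one row to a line, values as JSON. send_rows: Moves the arm, as the interface text tells. Its arguments: {"type":"object","properties":{"steps":{"type":"array"}},"required":["steps"]}

```bash
mkdir -p pics; python3 - <<'E'
from station import arm
import cv2
print(arm.observe(), arm.tcp_to_tips)
for n in("scene","top"):
    cv2.imwrite(f"pics/{n}0.png",cv2.resize(arm.get_image(n)[:,:,::-1],(800,600),interpolation=cv2.INTER_CUBIC)); print(n,arm.camera_info(n))
E
```

```text
{'t': 0.0, 'qpos': array([ 5.96438581e+01,  1.58459233e+01,  8.62931845e+01,  6.78533695e-04,
        7.79610165e+01, -6.93388085e+00]), 'joint_vel': array([ 0.01403686, -0.02184064,  0.06480617,  0.0284199 ,  0.02892133,
       -0.0399702 ]), 'tau': array([-2.05870865e-04, -4.04587877e+01, -2.37236238e+01,  7.00117671e-02,
        3.46807740e-02, -1.47061078e-04]), 'tool_pos': array([0.22829322, 0.52713291, 0.2020358 ]), 'eef_rot': array([-1.79900688e+02, -1.27459042e-02,  1.56577586e+02]), 'wrist_force': array([-1.16169765,  0.15340545, -0.82808525]), 'moment': array([-0.01255312,  0.02370434,  0.01717416]), 'gripper_force': 0.0, 'gripper_width': 1.0022366824850049} 0.019
scene {'fov_y': 50.91560243268149, 'cx': 253.100639534742, 'cy': 189.49437242882962, 'R': array([[ 0.05998545,  0.99801556, -0.01914901],
       [ 0.70011499, -0.05573857, -0.71185126],
       [-0.71150597,  0.0292942 , -0.70206916]]), 't': array([-0.02066932, -0.26042703,  1.59510108])}
top {'fov_y': 44.519520283962144, 'cx': 253.5868553792405, 'cy': 188.06913247667873, 'R': array([[ 0.02520152, -0.99940411,  0.02358626],
       [-0.98187062, -0.02917956, -0.18729293],
       [ 0.18786956, -0.01843859, -0.9820209 ]]), 't': array([-0.03282458,  0.50746368,  1.49264271])}
```

View pics/scene0.png

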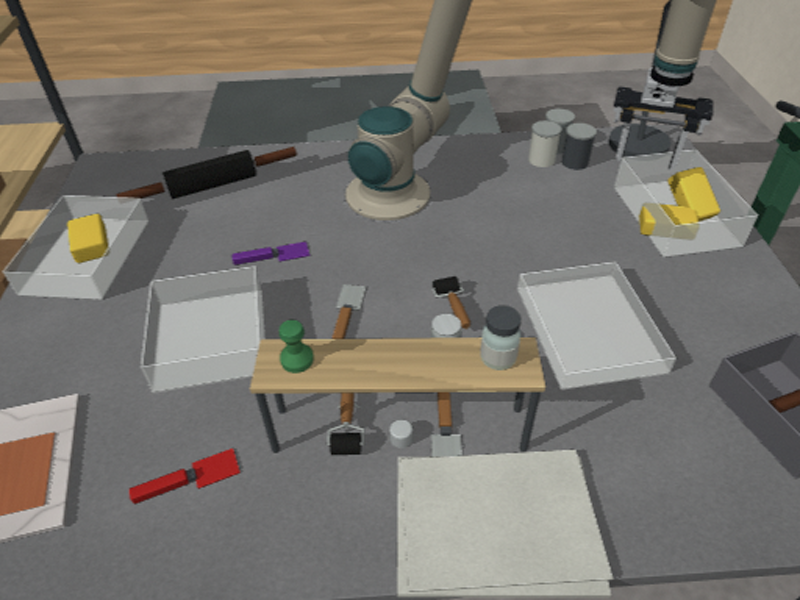

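View pics/top0.png

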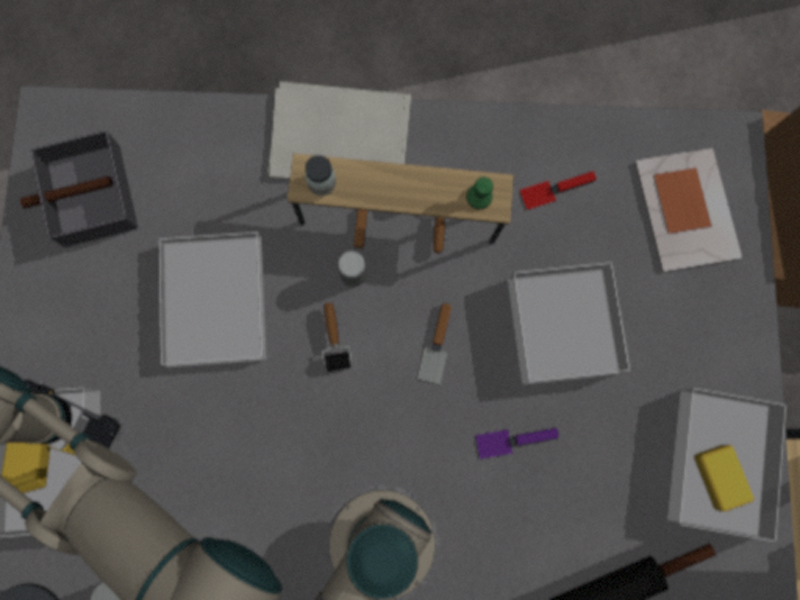

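The scene view shows the muller (295,345) and jar (500,338) on the shelf. The can is at (447,340), the tin at (400,432), and brayer_a's roller at (345,440). The knife_a blade is at (447,445), knife_b at (347,310), brayer_b at (450,300), the deep tub at (203,325) and the tray at (597,322). The top view shows both under-shelf handles sticking out in front of the board, at (360,230) and (440,235), with the can at (351,264).

```bash
cat > h.py <<'E'
import numpy as np, cv2
from station import arm
def ray(n,u,v):
    c=arm.camera_info(n); f=192/np.tan(np.radians(c["fov_y"]/2)); R=np.array(c["R"]);t=np.array(c["t"])
    return -R.T@t, R.T@np.array([(u-c["cx"])/f,(v-c["cy"])/f,1])
def pl(n,u,v,z):
    o,d=ray(n,u,v); return (o+d*(z-o[2])/d[2])[:2]
def pix(n,X):
    c=arm.camera_info(n); f=192/np.tan(np.radians(c["fov_y"]/2)); p=np.array(c["R"])@X+c["t"]
    return p[:2]/p[2]*f+[c["cx"],c["cy"]]
def brown(n,im,z,amin=40):
    hsv=cv2.cvtColor(im,cv2.COLOR_RGB2HSV)
    m=cv2.inRange(hsv,(4,110,50),(17,255,230))
    k,l,s,c=cv2.connectedComponentsWithStats(m)
    for i in range(1,k):
        if s[i,4]<amin: continue
        ys,xs=np.nonzero(l==i); P=np.array([pl(n,x,y,z) for x,y in zip(xs,ys)],np.float32)
        (cx,cy),(w,h),a=cv2.minAreaRect(P)
        b=cv2.boxPoints(((cx,cy),(w,h),a)); e=b[1]-b[0] if np.hypot(*(b[1]-b[0]))>np.hypot(*(b[2]-b[1])) else b[2]-b[1]
        print(n,s[i,4],"px",c[i].round(),"xy",np.round([cx,cy],4),"size",np.round([w,h],4),"yaw",round(np.degrees(np.arctan2(e[1],e[0]))%180,1),"xr",P[:,0].min().round(3),P[:,0].max().round(3))
E
python3 - <<'E'
from h import *
S=512/800
for n in("scene","top"):
    brown(n,arm.get_image(n),0.02)
P=lambda n,u,v,z: print(n,(u,v),z,pl(n,u*S,v*S,z).round(4))
print("shelf top corners (top: FL? order ul,ur,lr,ll)")
for q in((292,155),(513,175),(511,221),(290,205)):P("top",*q,.182)
for q in((258,341),(541,339),(544,388),(251,389)):P("scene",*q,.182)
print("tub rim .075")
for q in((511,273),(613,264),(629,372),(526,384)):P("top",*q,.075)
for q in((150,279),(257,268)):P("scene",*q,.075)
print("tray rim .045")
for q in((159,238),(262,233),(265,360),(160,367)):P("top",*q,.045)
for q in((520,275),(616,264),(673,357),(560,384)):P("scene",*q,.045)
print("can top .11");P("top",351,264,.11);P("scene",447,325,.11)
print("tin .032");P("scene",401,427,.032)
print("jar top, muller top");P("top",319,167,.272);P("scene",503,318,.272);P("top",484,186,.26);P("scene",291,328,.26)
print("knife_b blade end");P("top",430,382,.004);P("scene",351,287,.004)
print("brayb roller");P("top",338,360,.036);P("scene",446,284,.036)
print("bray a roller");P("scene",346,437,.036);print("knife_a blade");P("scene",447,446,.004)
E
```

```text
scene 105 px [176.  99.] xy [-0.1756 -0.293 ] size [0.033  0.1079] yaw 113.5 xr -0.211 -0.148
scene 117 px [ 90. 122.] xy [-0.0352 -0.6232] size [0.0331 0.1062] yaw 113.6 xr -0.069 -0.017
scene 224 px [  4. 164.] xy [ 0.2186 -0.8439] size [0.1943 0.0532] yaw 20.8 xr 0.133 0.319
scene 132 px [294. 198.] xy [0.4407 0.1224] size [0.0959 0.0211] yaw 12.8 xr 0.394 0.488
scene 139 px [219. 207.] xy [ 0.4578 -0.1134] size [0.0216 0.0834] yaw 168.4 xr 0.417 0.498
scene 132 px [222. 260.] xy [ 0.6599 -0.1057] size [0.0194 0.0607] yaw 179.4 xr 0.629 0.69
scene 163 px [284. 262.] xy [0.6773 0.0651] size [0.0197 0.0693] yaw 176.3 xr 0.642 0.712
scene 143 px [504. 256.] xy [0.7048 0.666 ] size [0.0239 0.0629] yaw 107.1 xr 0.686 0.722
scene 1426 px [ 15. 302.] xy [ 0.7528 -0.6358] size [0.1379 0.0855] yaw 11.6 xr 0.678 0.824
top 138 px [495.  77.] xy [ 0.9352 -0.8758] size [0.0491 0.0633] yaw 92.1 xr 0.91 0.959
top 994 px [436. 128.] xy [ 0.7447 -0.6471] size [0.1333 0.0942] yaw 11.3 xr 0.672 0.818
top 129 px [ 48. 120.] xy [0.729  0.6849] size [0.0135 0.1343] yaw 106.6 xr 0.705 0.752
top 213 px [
[... 1348 characters left out ...]
5 [0.3585 0.4636]
scene (673, 357) 0.045 [0.6141 0.4881]
scene (560, 384) 0.045 [0.659  0.2704]
can top .11
top (351, 264) 0.11 [0.5553 0.0756]
scene (447, 325) 0.11 [0.5636 0.0807]
tin .032
scene (401, 427) 0.032 [ 0.7184 -0.0125]
jar top, muller top
top (319, 167) 0.272 [0.6997 0.134 ]
scene (503, 318) 0.272 [0.7046 0.1386]
top (484, 186) 0.26 [ 0.6774 -0.1735]
scene (291, 328) 0.26 [ 0.6893 -0.1681]
knife_b blade end
top (430, 382) 0.004 [ 0.3288 -0.096 ]
scene (351, 287) 0.004 [ 0.3407 -0.0949]
brayb roller
top (338, 360) 0.036 [0.3669 0.0984]
scene (446, 284) 0.036 [0.3811 0.1031]
bray a roller
scene (346, 437) 0.036 [ 0.7339 -0.1049]
knife_a blade
scene (447, 446) 0.004 [0.7431 0.0634]
```

```bash
cat >> h.py <<'E'
from scipy.spatial.transform import Rotation as Ro
def plan(wps,n=None):
    "wps: (x,y,z,yaw,tilt,jaw); prints one row per call, in tool axes at call start"
    s=arm.observe(); p=s["tool_pos"]; R=Ro.from_euler("xyz",s["eef_rot"],degrees=True)
    print("t",round(s["t"],2),"pos",p.round(4),"rot",s["eef_rot"].round(1),"w",round(s["gripper_width"],3),"gf",round(s["gripper_force"],1),"F",s["wrist_force"].round(1))
    for x,y,z,yaw,tilt,j in wps:
        q=np.array([x,y,z]); Q=Ro.from_euler("zxy",[0,0,0])*Ro.from_euler("z",yaw,degrees=True)*Ro.from_euler("x",180,degrees=True)*Ro.from_euler("y",-tilt,degrees=True)
        D=(R.inv()*Q).as_rotvec(); d=R.inv().apply(q-p)
        k=int(max(np.ceil(np.linalg.norm(q-p)/.2),np.ceil(abs(d).max()/.149),np.ceil(np.degrees(np.linalg.norm(D))/40),1))
        p0=p
        for i in range(1,k+1):
            Rn=R*Ro.from_rotvec(D/(k-i+1)); pn=p0+(q-p0)*i/k
            a=((R.inv()*Rn).as_rotvec()/np.pi).round(3); b=(R.inv().apply(pn-p)/.15).round(3)
            print((x,y,z) if i==1 else "  ",[*a.tolist(),*b.tolist(),j])
            p=p+R.apply(b*.15); R=R*Ro.from_rotvec(a*np.pi); D=(R.inv()*Q).as_rotvec()
E
python3 - <<'E'
from h import *
for n,(u,v) in (("top",(225,169)),("scene",(286,208))):
    im=arm.get_image(n); c=im[v-16:v+16,u-16:u+16]; m=cv2.inRange(c,(140,140,140),(255,255,255))
    k,l,s,ce=cv2.connectedComponentsWithStats(m); i=1+s[1:,4].argmax(); print(n,s[i],ce[i]+[u-16,v-16],pl(n,*(ce[i]+[u-16,v-16]),.11).round(4))
plan([(.50,.2,.25,180,0,1),(.559,.078,.22,180,0,1),(.559,.078,.085,180,0,1)])
E
```

```text
Traceback (most recent call last):
ValueError: attempt to get argmax of an empty sequence
```

```bash
python3 - <<'E'
from h import *
for n,(u,v) in (("top",(225,169)),("scene",(286,208))):
    im=arm.get_image(n); c=im[v-16:v+16,u-16:u+16]; t=float(np.median(im[v-2:v+3,u-2:u+3]))*.93; m=(c.min(2)>t).astype(np.uint8)
    k,l,s,ce=cv2.connectedComponentsWithStats(m); i=1+s[1:,4].argmax(); print(n,t,s[i],ce[i]+[u-16,v-16],pl(n,*(ce[i]+[u-16,v-16]),.11).round(4))
plan([(.50,.2,.25,180,0,1),(.559,.078,.22,180,0,1),(.559,.078,.085,180,0,1)])
E
```

```text
top 125.55000000000001 [  9   9  14  14 154] [224.55194805 168.30519481] [0.5574 0.076 ]
scene 164.61 [  7   9  17  13 175] [285.14285714 207.12      ] [0.5601 0.0785]
t 0.35 pos [0.2285 0.5275 0.2027] rot [-180.    -0.   156.6] w 1.001 gf 0.0 F [-0.1 -0.4  0.7]
(0.5, 0.2, 0.25) [-0.0, -0.0, -0.043, -0.843, -0.428, -0.105, 1]
   [-0.0, -0.0, -0.044, -0.777, -0.538, -0.105, 1]
   [-0.0, -0.0, -0.043, -0.696, -0.64, -0.105, 1]
(0.559, 0.078, 0.22) [-0.0, -0.0, -0.0, -0.394, -0.813, 0.2, 1]
(0.559, 0.078, 0.085) [-0.0, -0.0, -0.0, -0.0, 0.0, 0.9, 1]
```

>>> send_rows([
  [0,0,-0.043,-0.843,-0.428,-0.105,1],
  [0,0,-0.043,-0.843,-0.428,-0.105,1],
  [0,0,-0.043,-0.843,-0.428,-0.105,1],
  [0,0,-0.043,-0.843,-0.428,-0.105,1],
])

```text
t: 0.75
tool_pos: [0.3222, 0.4153, 0.2195]
eef_rot: [-180.0, 0.2, 164.0]
wrist_force: [0.4, 0.6, 0.0]
gripper_width: 1.001
gripper_force: 0.0
```

>>> send_rows([
  [0,0,-0.044,-0.777,-0.538,-0.105,1],
  [0,0,-0.044,-0.777,-0.538,-0.105,1],
  [0,0,-0.044,-0.777,-0.538,-0.105,1],
  [0,0,-0.044,-0.777,-0.538,-0.105,1],
])

```text
t: 1.15
tool_pos: [0.4128, 0.3065, 0.2349]
eef_rot: [-180.0, 0.2, 171.9]
wrist_force: [-0.0, 0.5, 0.5]
gripper_width: 1.002
gripper_force: 0.0
```

>>> send_rows([
  [0,0,-0.043,-0.696,-0.64,-0.105,1],
  [0,0,-0.043,-0.696,-0.64,-0.105,1],
  [0,0,-0.043,-0.696,-0.64,-0.105,1],
  [0,0,-0.043,-0.696,-0.64,-0.105,1],
])

```text
t: 1.55
tool_pos: [0.5032, 0.1978, 0.2502]
eef_rot: [-179.9, 0.1, 179.7]
wrist_force: [-0.7, 1.1, -0.4]
gripper_width: 1.0
gripper_force: 0.0
```

>>> send_rows([
  [0,0,0,-0.394,-0.813,0.2,1],
  [0,0,0,-0.394,-0.813,0.2,1],
  [0,0,0,-0.394,-0.813,0.2,1],
  [0,0,0,-0.394,-0.813,0.2,1],
  [0,0,0,-0.394,-0.813,0.2,1],
])

```text
t: 2.05
tool_pos: [0.5583, 0.0797, 0.2195]
eef_rot: [179.9, -0.1, 180.0]
wrist_force: [0.4, 0.5, -0.7]
gripper_width: 1.001
gripper_force: 0.0
```

```bash
python3 -c "
from h import *
plan([(.559,.077,.085,180,0,1)])"
```

```text
t 2.05 pos [0.5583 0.0797 0.2195] rot [ 1.799e+02 -1.000e-01  1.800e+02] w 1.001 gf 0.0 F [ 0.4  0.5 -0.7]
(0.559, 0.077, 0.085) [0.001, -0.001, -0.0, -0.006, -0.019, 0.896, 1]
```

Accurate tracking. Descend and grip the can, then lift.

>>> send_rows([
  [0,0,0,0,-0.017,0.2,1],
  [0,0,0,0,-0.017,0.45,1],
  [0,0,0,0,-0.017,0.7,1],
  [0,0,0,0,-0.017,0.9,1],
  [0,0,0,0,-0.017,0.9,1],
])

```text
t: 2.55
tool_pos: [0.5547, 0.0781, 0.0817]
eef_rot: [179.9, -0.5, -179.9]
wrist_force: [0.3, 0.9, 1.1]
gripper_width: 0.998
gripper_force: 0.0
```

>>> send_rows([
  [0,0,0,0,0,0,0],
  [0,0,0,0,0,0,0],
  [0,0,0,0,0,0,0],
  [0,0,0,0,0,0,0],
  [0,0,0,0,0,0,0],
])

```text
t: 3.05
tool_pos: [0.5596, 0.0758, 0.0861]
eef_rot: [180.0, 0.1, 180.0]
wrist_force: [-0.3, 0.7, 0.9]
gripper_width: 0.613
gripper_force: 0.5
```

>>> send_rows([
  [0,0,0,0,0,0,0],
  [0,0,0,0,0,-0.05,0],
  [0,0,0,0,0,-0.1,0],
  [0,0,0,0,0,-0.15,0],
  [0,0,0,0,0,-0.2,0],
])

```text
t: 3.55
tool_pos: [0.559, 0.0754, 0.1156]
eef_rot: [-180.0, -0.0, 180.0]
wrist_force: [-0.6, -0.4, -3.5]
gripper_width: 0.583
gripper_force: 30.0
```

```bash
python3 -c "
from h import *
plan([(.559,.06,.215,180,0,0),(.559,.0,.295,180,0,0),(.698,-.018,.295,180,0,0),(.698,-.018,.271,180,0,0)])"
```

```text
t 3.55 pos [0.559  0.0754 0.1156] rot [-180.   -0.  180.] w 0.583 gf 30.0 F [-0.6 -0.4 -3.5]
(0.559, 0.06, 0.215) [-0.0, -0.0, -0.0, -0.0, -0.103, -0.662, 0]
(0.559, 0.0, 0.295) [-0.0, -0.0, -0.0, -0.0, -0.4, -0.534, 0]
(0.698, -0.018, 0.295) [-0.0, -0.0, -0.0, -0.927, -0.119, 0.0, 0]
(0.698, -0.018, 0.271) [-0.0, -0.0, -0.0, -0.0, -0.0, 0.16, 0]
```

>>> send_rows([
  [0,0,0,0,-0.02,-0.14,0],
  [0,0,0,0,-0.04,-0.28,0],
  [0,0,0,0,-0.06,-0.42,0],
  [0,0,0,0,-0.08,-0.56,0],
  [0,0,0,0,-0.1,-0.67,0],
])

```text
t: 4.05
tool_pos: [0.5592, 0.0604, 0.2174]
eef_rot: [-180.0, 0.1, 180.0]
wrist_force: [-0.1, -0.2, -2.2]
gripper_width: 0.582
gripper_force: 30.0
```

>>> send_rows([
  [0,0,0,0,-0.08,-0.11,0],
  [0,0,0,0,-0.16,-0.22,0],
  [0,0,0,0,-0.24,-0.33,0],
  [0,0,0,0,-0.32,-0.44,0],
  [0,0,0,0,-0.4,-0.54,0],
])

```text
t: 4.55
tool_pos: [0.5587, -0.0, 0.2978]
eef_rot: [-180.0, 0.0, 180.0]
wrist_force: [0.4, 0.4, -2.7]
gripper_width: 0.584
gripper_force: 30.0
```

>>> send_rows([
  [0,0,0,-0.18,-0.03,0,0],
  [0,0,0,-0.38,-0.06,0,0],
  [0,0,0,-0.58,-0.09,0,0],
  [0,0,0,-0.78,-0.12,0,0],
  [0,0,0,-0.927,-0.12,0,0],
])

```text
t: 5.05
tool_pos: [0.6996, -0.0184, 0.2963]
eef_rot: [-180.0, 0.0, 179.9]
wrist_force: [-0.1, -0.0, -3.0]
gripper_width: 0.581
gripper_force: 30.0
```

>>> send_rows([
  [0,0,0,0,0,0,0],
  [0,0,0,0,0,0,0],
])

```text
t: 5.25
tool_pos: [0.6973, -0.0175, 0.296]
eef_rot: [180.0, -0.1, 180.0]
wrist_force: [-0.7, 0.3, -1.8]
gripper_width: 0.583
gripper_force: 30.0
```

```bash
python3 -c "
from h import *
plan([(.698,-.018,.271,180,0,0)])
cv2.imwrite('pics/s1.png',cv2.resize(arm.get_image('scene')[180:340,120:400,::-1],(800,457)))"
```

```text
t 5.25 pos [ 0.6973 -0.0175  0.296 ] rot [ 1.8e+02 -1.0e-01  1.8e+02] w 0.583 gf 30.0 F [-0.7  0.3 -1.8]
(0.698, -0.018, 0.271) [0.0, -0.001, -0.0, -0.005, -0.003, 0.167, 0]
```

View pics/s1.png

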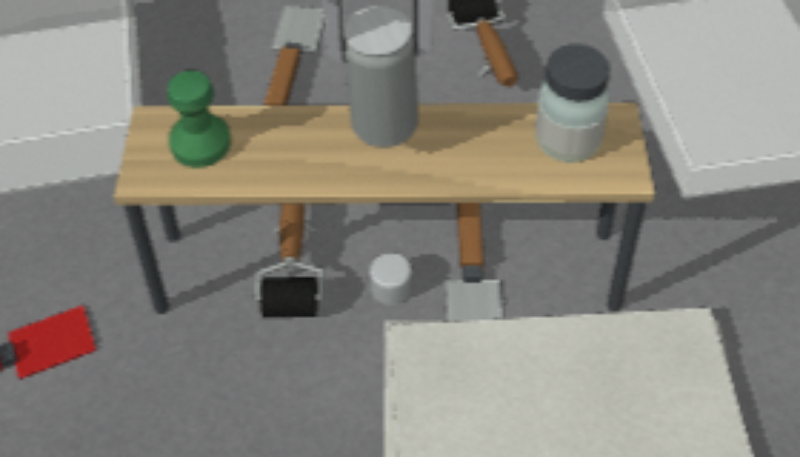

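The can (383,90) hangs upright over the middle of the shelf, well clear of the muller (200,120) and jar (575,110). Lower it until it touches.

>>> send_rows([
  [0,0,0,0,0,0.05,0],
  [0,0,0,0,0,0.1,0],
  [0,0,0,0,0,0.14,0],
  [0,0,0,0,0,0.167,0],
  [0,0,0,0,0,0.167,0],
])

```text
t: 5.8
tool_pos: [0.6973, -0.0174, 0.2706]
eef_rot: [180.0, -0.1, 180.0]
wrist_force: [-0.0, -0.7, -3.2]
gripper_width: 0.58
gripper_force: 30.0
```

>>> send_rows([
  [0,0,0,0,0,0.01,0],
  [0,0,0,0,0,0.014,0],
])

```text
t: 6.0
tool_pos: [0.6982, -0.0176, 0.2696]
eef_rot: [180.0, 0.0, 180.0]
wrist_force: [-0.3, 0.8, -3.0]
gripper_width: 0.585
gripper_force: 30.0
```

>>> send_rows([
  [0,0,0,0,0,0.01,0],
  [0,0,0,0,0,0.01,0],
])

```text
t: 6.2
tool_pos: [0.6982, -0.0175, 0.2682]
eef_rot: [-180.0, 0.0, 180.0]
wrist_force: [-0.3, -0.2, -1.5]
gripper_width: 0.582
gripper_force: 30.0
```

>>> send_rows([
  [0,0,0,0,0,0.007,0],
  [0,0,0,0,0,0.007,0],
])

```text
t: 6.4
tool_pos: [0.6984, -0.0175, 0.268]
eef_rot: [-180.0, 0.1, 180.0]
wrist_force: [0.7, 0.7, 1.5]
gripper_width: 0.585
gripper_force: 30.0
```

>>> send_rows([
  [0,0,0,0,0,0.007,0],
  [0,0,0,0,0,0.007,0],
])

```text
t: 6.6
tool_pos: [0.6987, -0.0175, 0.268]
eef_rot: [-180.0, 0.2, 180.0]
wrist_force: [-0.3, 0.7, 5.8]
gripper_width: 0.582
gripper_force: 30.0
```

>>> send_rows([
  [0,0,0,0,0,-0.01,0.5],
  [0,0,0,0,0,-0.01,1],
  [0,0,0,0,0,-0.01,1],
  [0,0,0,0,0,-0.01,1],
  [0,0,0,0,0,-0.01,1],
])

```text
t: 7.1
tool_pos: [0.698, -0.0176, 0.2671]
eef_rot: [180.0, -0.0, 180.0]
wrist_force: [0.2, -0.5, 0.3]
gripper_width: 0.889
gripper_force: 0.0
```

>>> send_rows([
  [0,0,0,0,0,-0.1,1],
  [0,0,0,0,0,-0.25,1],
  [0,0,0,0,0,-0.4,1],
  [0,0,0,0,0,-0.5,1],
])

```text
t: 7.5
tool_pos: [0.6983, -0.0176, 0.3441]
eef_rot: [-180.0, 0.1, 180.0]
wrist_force: [-0.1, 1.0, -0.2]
gripper_width: 1.0
gripper_force: 0.0
```

```bash
python3 -c "
from h import *
plan([(.415,.1135,.2,192.3,0,.7),(.415,.1135,.1,192.3,0,.7)])"
```

```text
t 7.5 pos [ 0.6983 -0.0176  0.3441] rot [-1.8e+02  1.0e-01  1.8e+02] w 1.0 gf 0.0 F [-0.1  1.  -0.2]
(0.415, 0.1135, 0.2) [-0.0, 0.0, -0.034, 0.946, 0.437, 0.478, 0.7]
   [-0.0, 0.001, -0.034, 0.893, 0.535, 0.479, 0.7]
(0.415, 0.1135, 0.1) [-0.0, -0.0, -0.0, -0.001, 0.0, 0.666, 0.7]
```

>>> send_rows([
  [0,0,-0.034,0.946,0.437,0.478,0.7],
  [0,0,-0.034,0.946,0.437,0.478,0.7],
  [0,0,-0.034,0.946,0.437,0.478,0.7],
  [0,0,-0.034,0.946,0.437,0.478,0.7],
  [0,0,-0.034,0.946,0.437,0.478,0.7],
])

```text
t: 8.0
tool_pos: [0.5524, 0.0493, 0.27]
eef_rot: [179.9, -0.2, -173.8]
wrist_force: [1.3, -0.5, 0.2]
gripper_width: 0.703
gripper_force: 0.0
```

>>> send_rows([
  [0,0,-0.034,0.893,0.535,0.479,0.7],
  [0,0,-0.034,0.893,0.535,0.479,0.7],
  [0,0,-0.034,0.893,0.535,0.479,0.7],
  [0,0,-0.034,0.893,0.535,0.479,0.7],
  [0,0,-0.034,0.893,0.535,0.479,0.7],
])

```text
t: 8.5
tool_pos: [0.4126, 0.1141, 0.1984]
eef_rot: [180.0, -0.1, -167.7]
wrist_force: [0.9, 0.2, -0.3]
gripper_width: 0.702
gripper_force: 0.0
```

```bash
python3 -c "
from h import *
plan([(.415,.1135,.08,192.3,0,.7),(.415,.1135,.026,192.3,0,.7)])"
```

```text
t 8.5 pos [0.4126 0.1141 0.1984] rot [ 1.800e+02 -1.000e-01 -1.677e+02] w 0.702 gf 0.0 F [ 0.9  0.2 -0.3]
(0.415, 0.1135, 0.08) [0.0, -0.001, 0.0, -0.016, -0.008, 0.789, 0.7]
(0.415, 0.1135, 0.026) [0.0, 0.0, 0.0, 0.001, 0.0, 0.36, 0.7]
```

>>> send_rows([
  [0,0,0,0,0,0.25,0.7],
  [0,0,0,0,0,0.5,0.7],
  [0,0,0,0,0,0.7,0.7],
  [0,0,0,0,0,0.85,0.7],
  [0,0,0,0,0,0.95,0.7],
])

```text
t: 9.0
tool_pos: [0.4177, 0.113, 0.0555]
eef_rot: [-180.0, 0.1, -167.8]
wrist_force: [0.3, -0.1, -0.2]
gripper_width: 0.7
gripper_force: 0.0
```

>>> send_rows([
  [0,0,0,0,0,0.1,0.7],
  [0,0,0,0,0,0.2,0.7],
  [0,0,0,0,0,0.2,0.7],
])

```text
t: 9.3
tool_pos: [0.4168, 0.113, 0.0254]
eef_rot: [-180.0, -0.0, -167.8]
wrist_force: [0.5, -0.7, -0.5]
gripper_width: 0.698
gripper_force: 0.0
```

>>> send_rows([
  [0,0,0,0,0,0,0],
  [0,0,0,0,0,0,0],
  [0,0,0,0,0,0,0],
  [0,0,0,0,0,0,0],
  [0,0,0,0,0,0,0],
])

```text
t: 9.8
tool_pos: [0.4148, 0.1137, 0.0267]
eef_rot: [-180.0, 0.1, -167.8]
wrist_force: [-0.1, 0.4, 0.7]
gripper_width: 0.31
gripper_force: 0.0
```

>>> send_rows([
  [0,0,0,0,0,0,0],
  [0,0,0,0,0,-0.15,0],
  [0,0,0,0,0,-0.35,0],
  [0,0,0,0,0,-0.6,0],
  [0,0,0,0,0,-0.8,0],
])

```text
t: 10.3
tool_pos: [0.4144, 0.1137, 0.1479]
eef_rot: [-180.0, 0.1, -167.8]
wrist_force: [0.3, 0.4, -1.0]
gripper_width: 0.223
gripper_force: 28.7
```

```bash
python3 -c "
from h import *
import numpy as np
a=np.radians(6.7);c=np.array([.456,-.377]);X=np.array([np.cos(a),np.sin(a)]);Y=np.array([-np.sin(a),np.cos(a)])
# brayer_b: tool at x=+5, roller along -tubX; extents -70..73 -> mid 1.5
for s in(-.05,.05): print((c+Y*s).round(4))
g=c+Y*(-.05)-X*.0035
plan([(.43,-.0,.18,190,0,0),(*g,.18,186.7,0,0),(*g,.10,186.7,0,0)])
cv2.imwrite('pics/s2.png',cv2.resize(arm.get_image('scene')[120:340,80:440,::-1],(800,489)))"
```

```text
[ 0.4618 -0.4267]
[ 0.4502 -0.3273]
t 10.3 pos [0.4144 0.1137 0.1479] rot [-1.800e+02  1.000e-01 -1.678e+02] w 0.223 gf 28.7 F [ 0.3  0.4 -1. ]
(0.43, -0.0, 0.18) [0.0, 0.0, 0.012, 0.059, -0.763, -0.214, 0]
(np.float64(0.458357439581582), np.float64(-0.42706688005677196), 0.18) [0.0, 0.0, 0.006, 0.104, -0.945, -0.0, 0]
   [0.0, 0.0, 0.006, 0.086, -0.948, -0.0, 0]
   [0.0, 0.0, 0.007, 0.068, -0.948, -0.0, 0]
(np.float64(0.458357439581582), np.float64(-0.42706688005677196), 0.1) [0.0, 0.0, -0.0, 0.0, -0.0, 0.533, 0]
```

View pics/s2.png

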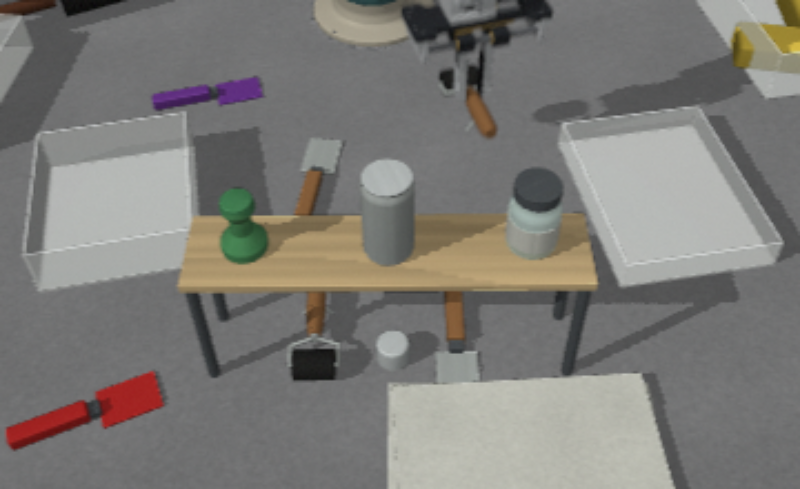

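The can stands upright on the shelf at (388,215), and brayer_b is held about level at (480,110). Carry it to the tub.

>>> send_rows([
  [0,0,0.012,0.01,-0.15,-0.05,0],
  [0,0,0.012,0.03,-0.35,-0.1,0],
  [0,0,0.012,0.05,-0.57,-0.17,0],
  [0,0,0.012,0.059,-0.763,-0.214,0],
])

```text
t: 10.75
tool_pos: [0.4298, -0.0012, 0.1786]
eef_rot: [-180.0, 0.0, -169.9]
wrist_force: [0.2, -0.8, -1.6]
gripper_width: 0.223
gripper_force: 28.7
```

>>> send_rows([
  [0,0,0.006,0.03,-0.25,0,0],
  [0,0,0.006,0.06,-0.5,0,0],
  [0,0,0.006,0.08,-0.75,0,0],
  [0,0,0.006,0.104,-0.945,0,0],
])

```text
t: 11.15
tool_pos: [0.4392, -0.1443, 0.1778]
eef_rot: [-180.0, -0.0, -171.1]
wrist_force: [0.7, 0.5, -1.8]
gripper_width: 0.223
gripper_force: 28.7
```

>>> send_rows([
  [0,0,0.006,0.03,-0.25,0,0],
  [0,0,0.006,0.05,-0.5,0,0],
  [0,0,0.006,0.07,-0.75,0,0],
  [0,0,0.006,0.086,-0.948,0,0],
])

```text
t: 11.55
tool_pos: [0.4485, -0.2867, 0.1775]
eef_rot: [180.0, -0.0, -172.2]
wrist_force: [0.6, 0.6, -0.8]
gripper_width: 0.223
gripper_force: 28.7
```

>>> send_rows([
  [0,0,0.007,0.03,-0.25,0,0],
  [0,0,0.007,0.05,-0.5,0,0],
  [0,0,0.007,0.06,-0.75,0,0],
  [0,0,0.007,0.068,-0.948,0,0],
  [0,0,0.007,0.068,-0.948,0,0],
])

```text
t: 12.05
tool_pos: [0.4581, -0.4311, 0.1767]
eef_rot: [-179.9, -0.0, -173.5]
wrist_force: [-0.2, 0.5, -1.4]
gripper_width: 0.226
gripper_force: 28.7
```

>>> send_rows([
  [0,0,0,0,0,0.15,0],
  [0,0,0,0,0,0.3,0],
  [0,0,0,0,0,0.45,0],
  [0,0,0,0,0,0.533,0],
  [0,0,0,0,0,0.533,0],
])

```text
t: 12.55
tool_pos: [0.4572, -0.4251, 0.0961]
eef_rot: [179.7, -0.2, -173.3]
wrist_force: [-0.5, -0.1, -0.9]
gripper_width: 0.22
gripper_force: 28.7
```

```bash
python3 -c "
from h import *
plan([(.4584,-.427,.033,186.7,0,0)])
cv2.imwrite('pics/s3.png',cv2.resize(arm.get_image('scene')[140:260,70:220,::-1],(750,600)))"
```

```text
t 12.55 pos [ 0.4572 -0.4251  0.0961] rot [ 179.7   -0.2 -173.3] w 0.22 gf 28.7 F [-0.5 -0.1 -0.9]
(0.4584, -0.427, 0.033) [0.001, -0.001, -0.0, -0.008, -0.015, 0.421, 0]
```

View pics/s3.png

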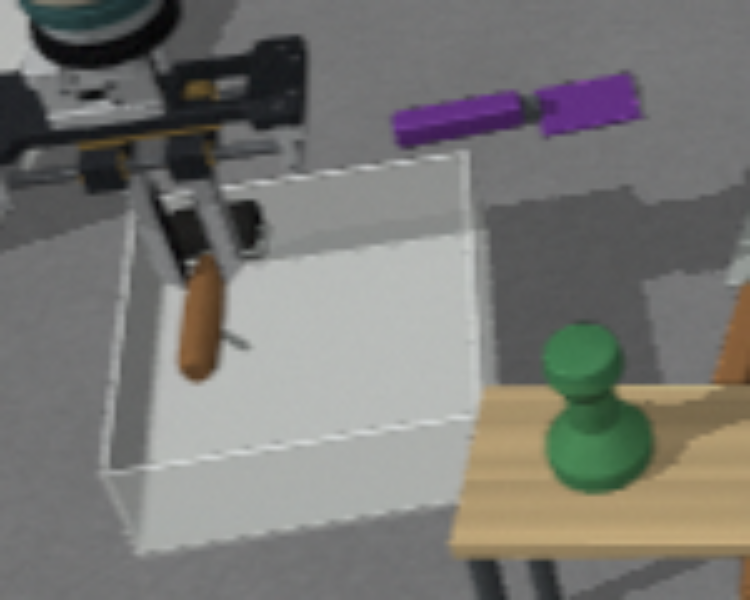

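Brayer_b is over the tub's left half, with its roller end (240,230) and handle end (198,375) inside the walls once parallax is allowed for. Lower it.

>>> send_rows([
  [0,0,0,0,0,0.13,0],
  [0,0,0,0,0,0.26,0],
  [0,0,0,0,0,0.36,0],
  [0,0,0,0,0,0.425,0],
  [0,0,0,0,0,0.425,0],
])

```text
t: 13.1
tool_pos: [0.4582, -0.4268, 0.0343]
eef_rot: [179.9, -0.0, -173.4]
wrist_force: [-0.6, -0.1, -2.2]
gripper_width: 0.225
gripper_force: 28.7
```

>>> send_rows([
  [0,0,0,0,0,0.007,0],
  [0,0,0,0,0,0.007,0],
])

```text
t: 13.3
tool_pos: [0.4589, -0.4277, 0.0347]
eef_rot: [-179.9, 0.1, -173.4]
wrist_force: [-0.4, -0.7, -1.1]
gripper_width: 0.222
gripper_force: 28.7
```

>>> send_rows([
  [0,0,0,0,0,0.007,0],
  [0,0,0,0,0,0.007,0],
])

```text
t: 13.5
tool_pos: [0.4585, -0.4273, 0.0331]
eef_rot: [-180.0, 0.0, -173.4]
wrist_force: [0.1, 0.0, -1.4]
gripper_width: 0.218
gripper_force: 28.7
```

>>> send_rows([
  [0,0,0,0,0,0.01,0],
  [0,0,0,0,0,0.01,0],
])

```text
t: 13.7
tool_pos: [0.4584, -0.4272, 0.0311]
eef_rot: [-180.0, 0.0, -173.4]
wrist_force: [0.9, -1.1, -0.6]
gripper_width: 0.217
gripper_force: 28.7
```

>>> send_rows([
  [0,0,0,0,0,0.007,0],
  [0,0,0,0,0,0.007,0],
])

```text
t: 13.9
tool_pos: [0.4587, -0.4273, 0.0305]
eef_rot: [-180.0, 0.0, -173.4]
wrist_force: [0.9, -0.1, 1.9]
gripper_width: 0.221
gripper_force: 29.1
```

>>> send_rows([
  [0,0,0,0,0,0.005,0],
  [0,0,0,0,0,0.005,0],
])

```text
t: 14.1
tool_pos: [0.4587, -0.4274, 0.0303]
eef_rot: [-179.9, 0.1, -173.4]
wrist_force: [-0.0, 0.6, 5.3]
gripper_width: 0.221
gripper_force: 29.6
```

>>> send_rows([
  [0,0,0,0,0,-0.005,0.55],
  [0,0,0,0,0,-0.005,0.55],
  [0,0,0,0,0,-0.005,0.55],
  [0,0,0,0,0,-0.005,0.55],
])

```text
t: 14.5
tool_pos: [0.4581, -0.427, 0.0297]
eef_rot: [180.0, -0.0, -173.4]
wrist_force: [1.1, 0.4, -0.9]
gripper_width: 0.524
gripper_force: 0.0
```

>>> send_rows([
  [0,0,0,0,0,-0.15,0.55],
  [0,0,0,0,0,-0.4,0.55],
  [0,0,0,0,0,-0.7,0.55],
  [0,0,0,0,0,-0.9,0.55],
])

```text
t: 14.9
tool_pos: [0.4588, -0.4278, 0.1678]
eef_rot: [-179.9, 0.1, -173.4]
wrist_force: [-0.2, 0.7, -0.4]
gripper_width: 0.553
gripper_force: 0.0
```

```bash
python3 -c "
from h import *
plan([(.426,-.109,.15,168,0,.7),(.426,-.109,.022,168,0,.7)])"
```

```text
t 14.9 pos [ 0.4588 -0.4278  0.1678] rot [-1.799e+02  1.000e-01 -1.734e+02] w 0.553 gf 0.0 F [-0.2  0.7 -0.4]
(0.426, -0.109, 0.15) [-0.0, 0.0, 0.035, -0.009, 0.712, 0.038, 0.7]
   [-0.0, 0.0, 0.034, 0.069, 0.709, 0.038, 0.7]
   [-0.001, 0.001, 0.035, 0.144, 0.698, 0.038, 0.7]
(0.426, -0.109, 0.022) [0.0, -0.0, -0.0, -0.001, -0.001, 0.853, 0.7]
```

>>> send_rows([
  [0,0,0.035,-0.009,0.712,0.038,0.7],
  [0,0,0.035,-0.009,0.712,0.038,0.7],
  [0,0,0.035,-0.009,0.712,0.038,0.7],
])

```text
t: 15.2
tool_pos: [0.4453, -0.3152, 0.159]
eef_rot: [179.7, -0.1, -179.5]
wrist_force: [0.7, -0.5, -0.5]
gripper_width: 0.698
gripper_force: 0.0
```

>>> send_rows([
  [0,0,0.034,0.069,0.709,0.038,0.7],
  [0,0,0.034,0.069,0.709,0.038,0.7],
  [0,0,0.034,0.069,0.709,0.038,0.7],
])

```text
t: 15.5
tool_pos: [0.4343, -0.2099, 0.1531]
eef_rot: [179.8, -0.2, 174.4]
wrist_force: [0.2, -0.1, -0.3]
gripper_width: 0.7
gripper_force: 0.0
```

>>> send_rows([
  [0,0,0.035,0.144,0.698,0.038,0.7],
  [0,0,0.035,0.144,0.698,0.038,0.7],
  [0,0,0.035,0.144,0.698,0.038,0.7],
  [0,0,0.035,0.144,0.698,0.038,0.7],
  [0,0,0.035,0.144,0.698,0.038,0.7],
])

```text
t: 16.0
tool_pos: [0.4265, -0.1098, 0.1483]
eef_rot: [-179.9, 0.1, 167.9]
wrist_force: [0.8, 0.3, -0.9]
gripper_width: 0.703
gripper_force: 0.0
```

```bash
python3 -c "
from h import *
plan([(.426,-.109,.06,168,0,.7),(.426,-.109,.022,168,0,.7)])"
```

```text
t 16.0 pos [ 0.4265 -0.1098  0.1483] rot [-1.799e+02  1.000e-01  1.679e+02] w 0.703 gf 0.0 F [ 0.8  0.3 -0.9]
(0.426, -0.109, 0.06) [-0.0, 0.001, -0.0, 0.005, 0.006, 0.588, 0.7]
(0.426, -0.109, 0.022) [-0.0, -0.0, -0.0, -0.0, -0.0, 0.254, 0.7]
```

>>> send_rows([
  [0,0,0,0,0,0.2,0.7],
  [0,0,0,0,0,0.4,0.7],
  [0,0,0,0,0,0.59,0.7],
  [0,0,0,0,0,0.7,0.7],
  [0,0,0,0,0,0.75,0.7],
])

```text
t: 16.5
tool_pos: [0.4251, -0.1098, 0.0338]
eef_rot: [-180.0, -0.1, 167.8]
wrist_force: [-0.2, 0.0, 0.2]
gripper_width: 0.703
gripper_force: 0.0
```

>>> send_rows([
  [0,0,0,0,0,0.05,0.7],
  [0,0,0,0,0,0.09,0.7],
  [0,0,0,0,0,0.09,0.7],
])

```text
t: 16.8
tool_pos: [0.4255, -0.1086, 0.0218]
eef_rot: [180.0, -0.0, 167.9]
wrist_force: [-0.1, 0.2, -0.0]
gripper_width: 0.7
gripper_force: 0.0
```

>>> send_rows([
  [0,0,0,0,0,0,0],
  [0,0,0,0,0,0,0],
  [0,0,0,0,0,0,0],
  [0,0,0,0,0,0,0],
  [0,0,0,0,0,0,0],
])

```text
t: 17.3
tool_pos: [0.4255, -0.1082, 0.0222]
eef_rot: [180.0, 0.0, 167.9]
wrist_force: [0.4, 0.5, 0.8]
gripper_width: 0.313
gripper_force: 0.0
```

>>> send_rows([
  [0,0,0,0,0,0,0],
  [0,0,0,0,0,-0.12,0],
  [0,0,0,0,0,-0.3,0],
  [0,0,0,0,0,-0.5,0],
  [0,0,0,0,0,-0.6,0],
])

```text
t: 17.8
tool_pos: [0.4265, -0.1087, 0.1141]
eef_rot: [-180.0, 0.2, 167.9]
wrist_force: [0.5, 0.2, -0.9]
gripper_width: 0.007
gripper_force: 0.0
```

```bash
python3 -c "
from h import *
a=np.radians(4.7);c=np.array([.491,.368]);X=np.array([np.cos(a),np.sin(a)]);Y=np.array([-np.sin(a),np.cos(a)])
# knife_b: tool at x=+5 with blade toward -trayX: spans +75 .. -95 -> g at +10
g=c+Y*.048+X*.01
print(g)
plan([(.45,0.03,.15,172,0,0),(*g,.14,184.7,0,0),(*g,.07,184.7,0,0)])
cv2.imwrite('pics/s4.png',cv2.resize(arm.get_image('scene')[120:280,130:370,::-1],(750,500)))"
```

```text
[0.49703333 0.41665798]
t 17.8 pos [ 0.4265 -0.1087  0.1141] rot [-180.     0.2  167.9] w 0.007 gf 0.0 F [ 0.5  0.2 -0.9]
(0.45, 0.03, 0.15) [-0.0, 0.001, -0.023, 0.039, 0.937, -0.24, 0]
(np.float64(0.4970333254539384), np.float64(0.41665797965356616), 0.14) [-0.0, 0.0, -0.023, 0.015, 0.865, 0.022, 0]
   [-0.0, 0.0, -0.024, -0.047, 0.865, 0.021, 0]
   [-0.0, 0.0, -0.023, -0.112, 0.858, 0.022, 0]
(np.float64(0.4970333254539384), np.float64(0.41665797965356616), 0.07) [-0.0, 0.0, -0.0, -0.0, 0.0, 0.467, 0]
```

View pics/s4.png

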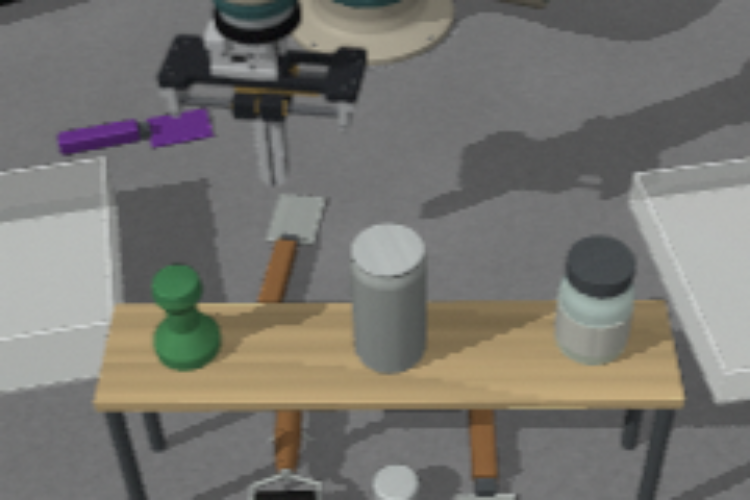

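The gripper (270,160) is empty. The knife_b handle (278,270) still lies on the bench because I lifted before the fingers had shut. Measure its pose again.

```bash
python3 -c "
from h import *
brown('scene',arm.get_image('scene')[:,:330],0.02,100)
plan([(.426,-.109,.022,168,0,.5)])" | grep -v "0\.[67]... -0.[68]"
```

```text
scene 109 px [176.  99.] xy [-0.1763 -0.2931] size [0.0336 0.1079] yaw 114.4 xr -0.211 -0.147
scene 121 px [ 90. 122.] xy [-0.0344 -0.6229] size [0.0348 0.1062] yaw 113.6 xr -0.069 -0.017
scene 224 px [  4. 164.] xy [ 0.2157 -0.845 ] size [0.2006 0.0532] yaw 20.8 xr 0.131 0.319
scene 139 px [219. 207.] xy [ 0.4578 -0.1134] size [0.0216 0.0834] yaw 168.4 xr 0.417 0.498
scene 143 px [115. 219.] xy [ 0.4819 -0.4278] size [0.094  0.0199] yaw 6.0 xr 0.436 0.529
scene 132 px [222. 260.] xy [ 0.6599 -0.1057] size [0.0194 0.0607] yaw 179.4 xr 0.629 0.69
scene 164 px [284. 262.] xy [0.6773 0.0648] size [0.0201 0.0693] yaw 176.5 xr 0.642 0.712
t 17.9 pos [ 0.4271 -0.1089  0.114 ] rot [-179.9    0.3  167.9] w 0.003 gf 0.0 F [-0.2  0.2 -0.6]
(0.426, -0.109, 0.022) [-0.0, 0.002, -0.0, 0.01, -0.002, 0.613, 0.5]
```

>>> send_rows([
  [0,0,0,0,0,0.05,0.6],
  [0,0,0,0,0,0.1,0.6],
  [0,0,0,0,0,0.15,0.6],
  [0,0,0,0,0,0.2,0.6],
  [0,0,0,0,0,0.25,0.6],
])

```text
t: 18.4
tool_pos: [0.4248, -0.108, 0.073]
eef_rot: [180.0, -0.1, 167.9]
wrist_force: [0.0, -0.4, -0.3]
gripper_width: 0.397
gripper_force: 0.0
```

>>> send_rows([
  [0,0,0,0,0,0,0.6],
  [0,0,0,0,0,0.15,0.6],
  [0,0,0,0,0,0.3,0.6],
  [0,0,0,0,0,0.363,0.6],
  [0,0,0,0,0,0.363,0.6],
])

```text
t: 18.9
tool_pos: [0.4245, -0.1079, 0.019]
eef_rot: [180.0, -0.2, 167.9]
wrist_force: [-0.1, -0.8, 0.0]
gripper_width: 0.601
gripper_force: 0.0
```

>>> send_rows([
  [0,0,0,0,0,0,0],
  [0,0,0,0,0,0,0],
  [0,0,0,0,0,0,0],
  [0,0,0,0,0,0,0],
  [0,0,0,0,0,0,0],
])

```text
t: 19.4
tool_pos: [0.4256, -0.1083, 0.0204]
eef_rot: [-180.0, 0.0, 167.9]
wrist_force: [0.4, 0.3, 0.2]
gripper_width: 0.21
gripper_force: 0.0
```

>>> send_rows([
  [0,0,0,0,0,0,0],
  [0,0,0,0,0,0,0],
])

```text
t: 19.6
tool_pos: [0.4254, -0.1082, 0.0201]
eef_rot: [180.0, 0.0, 167.9]
wrist_force: [0.5, -0.9, -0.1]
gripper_width: 0.039
gripper_force: 0.0
```

```bash
python3 -c "
from h import *
im=arm.get_image('scene');brown('scene',im[:230,150:400],0.02,60)
a=cv2.resize(im[140:240,170:270,::-1],(400,400));b=cv2.resize(arm.get_image('top')[160:260,230:330,::-1],(400,400))
cv2.imwrite('pics/s5.png',np.hstack([a,b]))"
```

```text
scene 80 px [ 22. 100.] xy [-0.2264 -0.9479] size [0.0407 0.0724] yaw 114.4 xr -0.257 -0.197
scene 114 px [ 68. 209.] xy [ 0.4299 -0.583 ] size [0.0667 0.022 ] yaw 2.9 xr 0.397 0.463
```

View pics/s5.png

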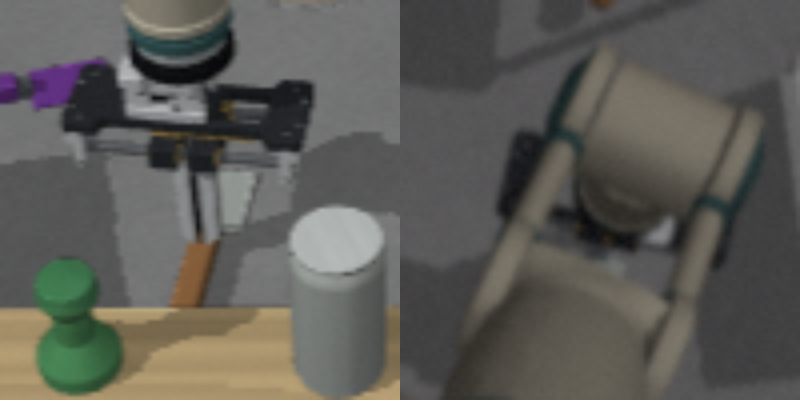

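The fingers (205,240 left crop) have closed on the neck between blade and handle, and the handle starts beyond them. Open, and regrasp about 18 mm further along the handle.

>>> send_rows([
  [0,0,0,0,0,0,0.6],
  [0,0,0,0,0,-0.05,0.6],
  [0,0,0,0,0,-0.15,0.6],
  [0,0,0,0,0,-0.25,0.6],
  [0,0,0,0,0,-0.3,0.6],
])

```text
t: 20.2
tool_pos: [0.4262, -0.1085, 0.0665]
eef_rot: [-180.0, 0.1, 167.9]
wrist_force: [-0.5, 0.3, 0.5]
gripper_width: 0.391
gripper_force: 0.0
```

```bash
python3 -c "
from h import *
print(pix('scene',np.array([.4335,-.108,.002])),pix('scene',np.array([.417,-.108,.02])))
brown('scene',arm.get_image('scene')[:230],0.02,60)
plan([(.443,-.112,.05,168,0,.6),(.443,-.112,.0215,168,0,.6)])" | grep -v "xy \[-"
```

```text
[220.86113812 204.48926903] [220.41849549 196.82999219]
scene 225 px [  4. 164.] xy [ 0.2179 -0.8442] size [0.1958 0.0532] yaw 20.8 xr 0.132 0.319
scene 139 px [219. 207.] xy [ 0.4578 -0.1134] size [0.0216 0.0834] yaw 168.4 xr 0.417 0.498
scene 140 px [115. 219.] xy [ 0.481  -0.4283] size [0.0923 0.0197] yaw 6.5 xr 0.436 0.526
t 20.25 pos [ 0.4267 -0.1087  0.067 ] rot [-180.     0.2  167.9] w 0.437 gf 0.0 F [ 0.8 -0.2  0.2]
(0.443, -0.112, 0.05) [-0.0, 0.001, -0.0, -0.11, 0.002, 0.114, 0.6]
(0.443, -0.112, 0.0215) [-0.0, 0.0, -0.0, -0.0, -0.0, 0.19, 0.6]
```

>>> send_rows([
  [0,0,0,-0.07,0,0,0.6],
  [0,0,0,-0.135,0,0.05,0.6],
  [0,0,0,-0.135,0,0.15,0.6],
  [0,0,0,-0.135,0,0.25,0.6],
  [0,0,0,-0.135,0,0.3,0.6],
])

```text
t: 20.75
tool_pos: [0.4447, -0.1122, 0.0178]
eef_rot: [180.0, -0.2, 167.9]
wrist_force: [0.1, 0.5, 0.4]
gripper_width: 0.597
gripper_force: 0.0
```

>>> send_rows([
  [0,0,0,0,0,0.003,0.5],
  [0,0,0,0,0,0.003,0],
  [0,0,0,0,0,0.003,0],
  [0,0,0,0,0,0.003,0],
  [0,0,0,0,0,0.003,0],
])

```text
t: 21.25
tool_pos: [0.4455, -0.1126, 0.02]
eef_rot: [-180.0, 0.1, 167.9]
wrist_force: [-0.2, -0.1, -0.3]
gripper_width: 0.211
gripper_force: 0.0
```

>>> send_rows([
  [0,0,0,0,0,0,0],
  [0,0,0,0,0,0,0],
  [0,0,0,0,0,0,0],
])

```text
t: 21.55
tool_pos: [0.4452, -0.1125, 0.0197]
eef_rot: [180.0, 0.0, 167.9]
wrist_force: [-0.1, -0.6, 0.3]
gripper_width: 0.002
gripper_force: 0.0
```

```bash
python3 -c "
from h import *
im=arm.get_image('scene')
s=arm.observe();print(s['tool_pos'],s['gripper_width'],s['eef_rot'],pix('scene',s['tool_pos']-[0,0,.019]))
cv2.imwrite('pics/s6.png',cv2.resize(im[170:230,190:250,::-1],(600,600),interpolation=cv2.INTER_NEAREST))"
```

```text
[ 0.44518097 -0.11247653  0.01960927] 0.005719728467312275 [1.79997956e+02 7.49336062e-03 1.67917612e+02] [219.48883961 207.55686162]
```

View pics/s6.png

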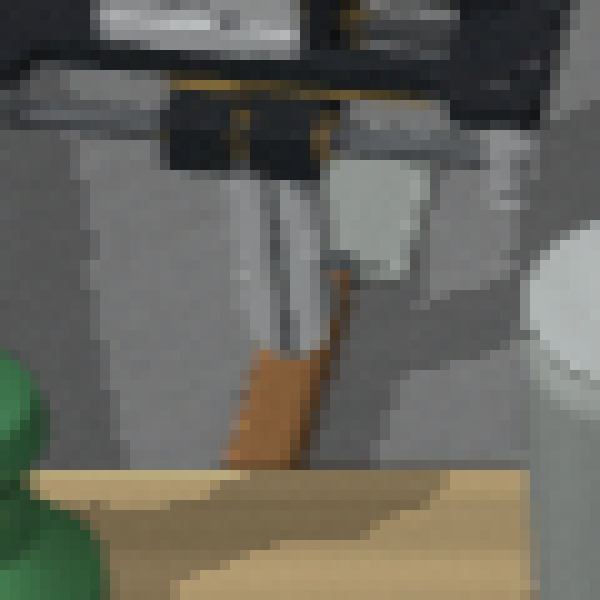

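The closed fingertips end at about row 205, on top of the handle. They sit higher than predicted, about 20 mm above where the readings put them. So the fingers passed just over the 20 mm handle, and brayer_b was held above its axis. Open and feel downwards carefully.

>>> send_rows([
  [0,0,0,0,0,-0.03,0.55],
  [0,0,0,0,0,-0.03,0.55],
  [0,0,0,0,0,-0.03,0.55],
  [0,0,0,0,0,-0.03,0.55],
  [0,0,0,0,0,-0.03,0.55],
])

```text
t: 22.1
tool_pos: [0.4451, -0.1124, 0.024]
eef_rot: [180.0, -0.0, 167.9]
wrist_force: [-0.6, 0.7, -0.9]
gripper_width: 0.395
gripper_force: 0.0
```

>>> send_rows([
  [0,0,0,0,0,0,0.55],
  [0,0,0,0,0,0.03,0.55],
  [0,0,0,0,0,0.05,0.55],
  [0,0,0,0,0,0.05,0.55],
])

```text
t: 22.5
tool_pos: [0.4447, -0.1122, 0.0159]
eef_rot: [180.0, -0.1, 167.9]
wrist_force: [-0.1, 0.1, -1.0]
gripper_width: 0.55
gripper_force: 0.0
```

>>> send_rows([
  [0,0,0,0,0,0.01,0.55],
  [0,0,0,0,0,0.02,0.55],
  [0,0,0,0,0,0.02,0.55],
])

```text
t: 22.8
tool_pos: [0.4451, -0.1124, 0.0134]
eef_rot: [180.0, -0.0, 167.9]
wrist_force: [0.2, -0.9, 0.1]
gripper_width: 0.554
gripper_force: 0.0
```

>>> send_rows([
  [0,0,0,0,0,0.01,0.55],
  [0,0,0,0,0,0.02,0.55],
  [0,0,0,0,0,0.02,0.55],
])

```text
t: 23.1
tool_pos: [0.445, -0.1124, 0.0104]
eef_rot: [180.0, -0.0, 167.9]
wrist_force: [0.3, 0.1, -0.1]
gripper_width: 0.55
gripper_force: 0.0
```

>>> send_rows([
  [0,0,0,0,0,0.01,0.55],
  [0,0,0,0,0,0.02,0.55],
  [0,0,0,0,0,0.03,0.55],
  [0,0,0,0,0,0.03,0.55],
])

```text
t: 23.5
tool_pos: [0.445, -0.1124, 0.0058]
eef_rot: [180.0, -0.0, 167.9]
wrist_force: [-1.2, -0.2, 0.1]
gripper_width: 0.549
gripper_force: 0.0
```

>>> send_rows([
  [0,0,0,0,0,0.01,0.55],
  [0,0,0,0,0,0.02,0.55],
  [0,0,0,0,0,0.02,0.55],
])

```text
t: 23.8
tool_pos: [0.445, -0.1124, 0.0028]
eef_rot: [180.0, -0.0, 167.9]
wrist_force: [0.1, -0.1, -0.4]
gripper_width: 0.547
gripper_force: 0.0
```

>>> send_rows([
  [0,0,0,0,0,0.01,0.55],
  [0,0,0,0,0,0.01,0.55],
])

```text
t: 24.0
tool_pos: [0.4451, -0.1124, 0.0014]
eef_rot: [180.0, -0.0, 167.9]
wrist_force: [-0.0, -0.1, -0.3]
gripper_width: 0.549
gripper_force: 0.0
```

The reading is effectively the fingertip height: 0.0014 with no contact. Grip here.

>>> send_rows([
  [0,0,0,0,0,-0.01,0],
  [0,0,0,0,0,-0.01,0],
  [0,0,0,0,0,-0.01,0],
  [0,0,0,0,0,-0.01,0],
  [0,0,0,0,0,-0.01,0],
])

```text
t: 24.5
tool_pos: [0.4452, -0.1125, 0.0031]
eef_rot: [-180.0, 0.0, 167.9]
wrist_force: [0.7, 0.6, 0.4]
gripper_width: 0.229
gripper_force: 30.0
```

>>> send_rows([
  [0,0,0,0,0,0,0],
  [0,0,0,0,0,0,0],
])

```text
t: 24.7
tool_pos: [0.4452, -0.1125, 0.0031]
eef_rot: [-180.0, 0.0, 167.9]
wrist_force: [-0.4, -0.3, 0.7]
gripper_width: 0.229
gripper_force: 30.0
```

>>> send_rows([
  [0,0,0,0,0,-0.12,0],
  [0,0,0,0,0,-0.3,0],
  [0,0,0,0,0,-0.5,0],
  [0,0,0,0,0,-0.7,0],
  [0,0,0,0,0,-0.8,0],
])

```text
t: 25.2
tool_pos: [0.4463, -0.1128, 0.1253]
eef_rot: [-180.0, 0.2, 167.9]
wrist_force: [0.5, -0.1, -0.2]
gripper_width: 0.233
gripper_force: 30.0
```

```bash
python3 -c "
from h import *
a=np.radians(4.7);c=np.array([.491,.368]);X=np.array([np.cos(a),np.sin(a)]);Y=np.array([-np.sin(a),np.cos(a)])
g=(c+Y*.048+X*.031).round(4)
brown('scene',arm.get_image('scene')[:230,150:330],0.1,60)
plan([(*g,.13,184.7,0,0),(*g,.06,184.7,0,0)])"
```

```text
scene 114 px [26. 99.] xy [-0.0975 -0.8578] size [0.0358 0.09  ] yaw 116.7 xr -0.132 -0.064
scene 150 px [ 64. 182.] xy [ 0.387  -0.5773] size [0.1074 0.0234] yaw 6.2 xr 0.334 0.439
t 25.25 pos [ 0.4473 -0.1132  0.1267] rot [-179.9    0.4  167.9] w 0.231 gf 30.0 F [-0.2 -1.1  0.9]
(np.float64(0.518), np.float64(0.4184), 0.13) [-0.0, 0.001, -0.023, 0.07, 0.891, -0.007, 0]
   [-0.0, 0.0, -0.023, 0.006, 0.894, -0.007, 0]
   [-0.0, 0.0, -0.024, -0.059, 0.892, -0.006, 0]
   [-0.001, 0.001, -0.023, -0.126, 0.885, -0.007, 0]
(np.float64(0.518), np.float64(0.4184), 0.06) [0.0, -0.0, -0.0, 0.0, -0.001, 0.467, 0]
```

>>> send_rows([
  [0,0,-0.006,0.02,0.2,-0.05,0],
  [0,0,-0.012,0.04,0.45,-0.05,0],
  [0,0,-0.018,0.06,0.7,-0.05,0],
  [0,0,-0.023,0.07,0.891,-0.05,0],
])

```text
t: 25.65
tool_pos: [0.4621, 0.0224, 0.1297]
eef_rot: [180.0, -0.1, 172.1]
wrist_force: [0.1, 0.2, -1.1]
gripper_width: 0.231
gripper_force: 30.0
```

>>> send_rows([
  [0,0,-0.006,0,0.25,0,0],
  [0,0,-0.012,0,0.5,0,0],
  [0,0,-0.018,0.005,0.7,0,0],
  [0,0,-0.023,0.006,0.894,0,0],
])

```text
t: 26.05
tool_pos: [0.4798, 0.1549, 0.1295]
eef_rot: [-180.0, -0.1, 176.3]
wrist_force: [0.7, -1.0, -1.0]
gripper_width: 0.229
gripper_force: 30.0
```

>>> send_rows([
  [0,0,-0.006,-0.015,0.25,0,0],
  [0,0,-0.012,-0.03,0.5,0,0],
  [0,0,-0.018,-0.045,0.7,0,0],
  [0,0,-0.024,-0.059,0.892,0,0],
])

```text
t: 26.45
tool_pos: [0.4976, 0.2877, 0.1293]
eef_rot: [-180.0, -0.1, -179.4]
wrist_force: [-0.1, -0.8, -0.9]
gripper_width: 0.23
gripper_force: 30.0
```

>>> send_rows([
  [0,0,-0.006,-0.03,0.25,0,0],
  [0,0,-0.012,-0.07,0.5,0,0],
  [0,0,-0.018,-0.1,0.7,0,0],
  [0,0,-0.023,-0.126,0.885,0,0],
  [0,0,-0.023,-0.126,0.885,0,0],
])

```text
t: 26.95
tool_pos: [0.5157, 0.4226, 0.1286]
eef_rot: [179.9, -0.1, -175.2]
wrist_force: [0.4, -0.2, -2.0]
gripper_width: 0.231
gripper_force: 30.0
```

```bash
python3 -c "
from h import *
brown('scene',arm.get_image('scene')[:,:460],0.14,60)
plan([(.518,.4184,.05,184.7,0,0),(.518,.4184,.009,184.7,0,0)])" | grep -v "xy \[-"
```

```text
scene 110 px [176.  99.] xy [ 0.0203 -0.26  ] size [0.0293 0.0937] yaw 113.2 xr -0.01 0.045
scene 118 px [ 90. 122.] xy [ 0.141  -0.5474] size [0.0292 0.0927] yaw 110.9 xr 0.114 0.158
scene 224 px [  4. 164.] xy [ 0.363  -0.7384] size [0.1688 0.0463] yaw 20.8 xr 0.288 0.45
scene 161 px [409. 188.] xy [0.538  0.4233] size [0.0795 0.028 ] yaw 3.6 xr 0.498 0.578
scene 143 px [115. 219.] xy [ 0.59   -0.3773] size [0.085 0.017] yaw 6.0 xr 0.548 0.633
scene 134 px [222. 260.] xy [ 0.7464 -0.0971] size [0.0168 0.0527] yaw 179.4 xr 0.72 0.773
scene 163 px [284. 262.] xy [0.7615 0.0512] size [0.0172 0.0602] yaw 176.3 xr 0.731 0.792
scene 1426 px [ 15. 302.] xy [ 0.827  -0.5577] size [0.1198 0.0742] yaw 11.6 xr 0.762 0.889
t 27.0 pos [0.5153 0.4203 0.1287] rot [-1.799e+02 -1.000e-01 -1.752e+02] w 0.23 gf 30.0 F [ 0.2 -0.4 -1.2]
(0.518, 0.4184, 0.05) [-0.0, -0.001, 0.0, -0.018, -0.014, 0.525, 0]
(0.518, 0.4184, 0.009) [-0.0, 0.0, 0.0, 0.0, 0.001, 0.273, 0]
```

>>> send_rows([
  [0,0,0,0,0,0.15,0],
  [0,0,0,0,0,0.35,0],
  [0,0,0,0,0,0.5,0],
  [0,0,0,0,0,0.6,0],
  [0,0,0,0,0,0.65,0],
])

```text
t: 27.5
tool_pos: [0.5144, 0.417, 0.0307]
eef_rot: [-179.9, -0.2, -175.4]
wrist_force: [0.4, -0.5, -0.7]
gripper_width: 0.229
gripper_force: 30.0
```

>>> send_rows([
  [0,0,0,0,0,0.05,0],
  [0,0,0,0,0,0.1,0],
  [0,0,0,0,0,0.13,0],
  [0,0,0,0,0,0.13,0],
])

```text
t: 27.9
tool_pos: [0.5158, 0.419, 0.0132]
eef_rot: [-180.0, -0.0, -175.3]
wrist_force: [0.7, -0.1, -1.9]
gripper_width: 0.233
gripper_force: 30.0
```

>>> send_rows([
  [0,0,0,0,0,0.01,0],
  [0,0,0,0,0,0.014,0],
])

```text
t: 28.1
tool_pos: [0.5162, 0.4194, 0.0119]
eef_rot: [180.0, 0.1, -175.3]
wrist_force: [-0.7, 0.3, -0.1]
gripper_width: 0.232
gripper_force: 30.0
```

>>> send_rows([
  [0,0,0,0,0,0.007,0],
  [0,0,0,0,0,0.007,0],
])

```text
t: 28.3
tool_pos: [0.5159, 0.4193, 0.0105]
eef_rot: [180.0, 0.0, -175.3]
wrist_force: [0.4, -0.5, -1.4]
gripper_width: 0.229
gripper_force: 30.0
```

>>> send_rows([
  [0,0,0,0,0,0.01,0],
  [0,0,0,0,0,0.014,0],
])

```text
t: 28.5
tool_pos: [0.5159, 0.4192, 0.0082]
eef_rot: [-180.0, -0.0, -175.3]
wrist_force: [1.1, 0.6, -0.7]
gripper_width: 0.23
gripper_force: 30.0
```

>>> send_rows([
  [0,0,0,0,0,0.009,0],
  [0,0,0,0,0,0.009,0],
])

```text
t: 28.7
tool_pos: [0.516, 0.4193, 0.0072]
eef_rot: [180.0, 0.0, -175.3]
wrist_force: [-0.7, 0.5, 0.5]
gripper_width: 0.234
gripper_force: 30.0
```

>>> send_rows([
  [0,0,0,0,0,0.007,0],
  [0,0,0,0,0,0.007,0],
])

```text
t: 28.9
tool_pos: [0.516, 0.4192, 0.0071]
eef_rot: [180.0, 0.0, -175.3]
wrist_force: [-1.4, -0.8, 5.5]
gripper_width: 0.227
gripper_force: 30.0
```

>>> send_rows([
  [0,0,0,0,0,-0.005,0.55],
  [0,0,0,0,0,-0.005,0.55],
  [0,0,0,0,0,-0.005,0.55],
  [0,0,0,0,0,-0.005,0.55],
])

```text
t: 29.3
tool_pos: [0.5159, 0.4191, 0.0064]
eef_rot: [-180.0, -0.0, -175.3]
wrist_force: [-0.3, 0.1, -0.7]
gripper_width: 0.533
gripper_force: 0.0
```

>>> send_rows([
  [0,0,0,0,0,-0.15,0.55],
  [0,0,0,0,0,-0.4,0.55],
  [0,0,0,0,0,-0.7,0.55],
  [0,0,0,0,0,-0.8,0.55],
])

```text
t: 29.7
tool_pos: [0.5182, 0.4207, 0.1316]
eef_rot: [179.8, 0.4, -175.3]
wrist_force: [0.6, 0.7, 0.8]
gripper_width: 0.546
gripper_force: 0.0
```

```bash
python3 -c "
from h import *
plan([(.50,-.05,.15,181,0,.7),(.565,-.107,.128,181,30,.7)])"
```

```text
t 29.7 pos [0.5182 0.4207 0.1316] rot [ 179.8    0.4 -175.3] w 0.546 gf 0.0 F [0.6 0.7 0.8]
(0.5, -0.05, 0.15) [0.0, 0.001, 0.005, 0.094, -0.779, -0.034, 0.7]
   [0.0, 0.0, 0.005, 0.081, -0.781, -0.034, 0.7]
   [0.001, 0.001, 0.005, 0.069, -0.782, -0.035, 0.7]
   [0.0, 0.0, 0.005, 0.057, -0.783, -0.031, 0.7]
(0.565, -0.107, 0.128) [0.0, -0.167, 0.0, -0.426, -0.388, 0.147, 0.7]
```

>>> send_rows([
  [0,0,0.005,0.094,-0.779,-0.034,0.7],
  [0,0,0.005,0.094,-0.779,-0.034,0.7],
  [0,0,0.005,0.094,-0.779,-0.034,0.7],
])

```text
t: 30.0
tool_pos: [0.5105, 0.298, 0.132]
eef_rot: [-179.9, -0.0, -176.3]
wrist_force: [0.1, 0.7, -1.5]
gripper_width: 0.697
gripper_force: 0.0
```

>>> send_rows([
  [0,0,0.005,0.081,-0.781,-0.034,0.7],
  [0,0,0.005,0.081,-0.781,-0.034,0.7],
  [0,0,0.005,0.081,-0.781,-0.034,0.7],
])

```text
t: 30.3
tool_pos: [0.5064, 0.1806, 0.1369]
eef_rot: [-179.9, -0.0, -177.3]
wrist_force: [-0.4, 1.1, -0.7]
gripper_width: 0.697
gripper_force: 0.0
```

>>> send_rows([
  [0,0,0.005,0.069,-0.782,-0.035,0.7],
  [0,0,0.005,0.069,-0.782,-0.035,0.7],
  [0,0,0.005,0.069,-0.782,-0.035,0.7],
])

```text
t: 30.6
tool_pos: [0.5024, 0.063, 0.1423]
eef_rot: [-179.9, 0.0, -178.2]
wrist_force: [0.4, 0.6, -0.6]
gripper_width: 0.7
gripper_force: 0.0
```

>>> send_rows([
  [0,0,0.005,0.057,-0.783,-0.031,0.7],
  [0,0,0.005,0.057,-0.783,-0.031,0.7],
  [0,0,0.005,0.057,-0.783,-0.031,0.7],
  [0,0,0.005,0.057,-0.783,-0.031,0.7],
])

```text
t: 31.0
tool_pos: [0.4984, -0.0537, 0.1468]
eef_rot: [-180.0, 0.0, -179.2]
wrist_force: [-0.1, 0.3, 0.3]
gripper_width: 0.702
gripper_force: 0.0
```

>>> send_rows([
  [0,-0.167,0,-0.426,-0.388,0.147,0.7],
  [0,-0.167,0,-0.426,-0.388,0.147,0.7],
  [0,-0.167,0,-0.426,-0.388,0.147,0.7],
  [0,-0.167,0,-0.426,-0.388,0.147,0.7],
  [0,-0.167,0,-0.426,-0.388,0.147,0.7],
])

```text
t: 31.5
tool_pos: [0.5591, -0.1059, 0.1223]
eef_rot: [179.7, 29.8, -179.2]
wrist_force: [-0.8, 0.7, -0.4]
gripper_width: 0.697
gripper_force: 0.0
```

```bash
python3 -c "
from h import *
brown('scene',arm.get_image('scene')[200:280,150:330],0.02,60)
plan([(.632,-.107,.012,181,30,.7)])
im=arm.get_image('scene');s=im
cv2.imwrite('pics/s7.png',np.hstack([cv2.resize(im[140:290,190:340,::-1],(400,400)),cv2.resize(im[150:250,370:470,::-1],(400,400))]))"
```

```text
scene 134 px [72. 60.] xy [-0.5798 -0.8327] size [0.2041 0.0331] yaw 14.1 xr -0.676 -0.483
scene 163 px [134.  62.] xy [-0.5345 -0.5226] size [0.2296 0.0343] yaw 10.0 xr -0.645 -0.424
t 31.55 pos [ 0.5616 -0.1071  0.124 ] rot [ 179.8   29.9 -179.1] w 0.702 gf 0.0 F [0.5 0.5 0.4]
(0.632, -0.107, 0.012) [0.001, -0.0, -0.0, -0.034, -0.01, 0.881, 0.7]
```

View pics/s7.png

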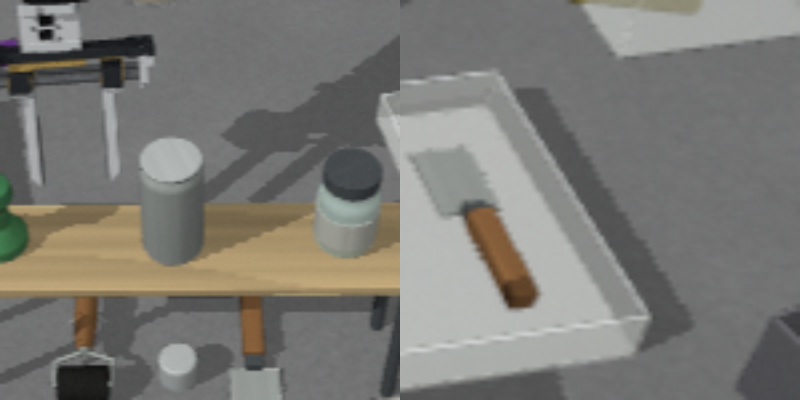

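Knife_b lies in the tray (right crop, 470,230), near its outer side and inside the rim. The fingers hang in front of the shelf, in line with brayer_a's handle (85,320). Advance along the tilted tool axis.

>>> send_rows([
  [0,0,0,-0.02,0,0.2,0.7],
  [0,0,0,-0.03,0,0.45,0.7],
  [0,0,0,-0.034,0,0.65,0.7],
  [0,0,0,-0.034,0,0.75,0.7],
  [0,0,0,-0.034,0,0.81,0.7],
])

```text
t: 32.1
tool_pos: [0.6316, -0.1057, 0.0226]
eef_rot: [180.0, 29.8, -178.9]
wrist_force: [0.0, -0.8, -0.1]
gripper_width: 0.7
gripper_force: 0.0
```

>>> send_rows([
  [0,0,0,0,0,0.03,0.7],
  [0,0,0,0,0,0.06,0.7],
  [0,0,0,0,0,0.06,0.7],
])

```text
t: 32.4
tool_pos: [0.6351, -0.106, 0.0179]
eef_rot: [-179.8, 29.8, -179.0]
wrist_force: [0.3, -0.4, 0.1]
gripper_width: 0.7
gripper_force: 0.0
```

>>> send_rows([
  [0,0,0,0,0,0,0],
  [0,0,0,0,0,0,0],
  [0,0,0,0,0,0,0],
  [0,0,0,0,0,0,0],
  [0,0,0,0,0,0,0],
])

```text
t: 32.9
tool_pos: [0.6341, -0.1062, 0.0174]
eef_rot: [-179.9, 29.7, -179.0]
wrist_force: [0.0, 0.3, 0.2]
gripper_width: 0.31
gripper_force: 0.1
```

>>> send_rows([
  [0,0,0,0,0,0,0],
  [0,0,0,0,0,0,0],
])

```text
t: 33.1
tool_pos: [0.6341, -0.1061, 0.0172]
eef_rot: [-179.9, 29.7, -179.0]
wrist_force: [-0.1, -0.8, 0.7]
gripper_width: 0.247
gripper_force: 29.7
```

```bash
python3 -c "
from h import *
plan([(.512,-.107,.018,181,30,0)])"
```

```text
t 33.1 pos [ 0.6341 -0.1061  0.0172] rot [-179.9   29.7 -179. ] w 0.247 gf 29.7 F [-0.1 -0.8  0.7]
(0.512, -0.107, 0.018) [-0.001, -0.002, -0.0, 0.705, 0.007, -0.408, 0]
```

>>> send_rows([
  [0,0,0,0.1,0,-0.06,0],
  [0,0,0,0.22,0,-0.128,0],
  [0,0,0,0.34,0,-0.197,0],
  [0,0,0,0.46,0,-0.266,0],
  [0,0,0,0.58,0.003,-0.336,0],
])

```text
t: 33.6
tool_pos: [0.5387, -0.1002, 0.0334]
eef_rot: [-179.2, 27.8, -179.4]
wrist_force: [0.3, -0.1, -1.8]
gripper_width: 0.245
gripper_force: 29.7
```

>>> send_rows([
  [0,0,0,0.08,0.002,-0.046,0],
  [0,0,0,0.125,0.004,-0.072,0],
  [0,0,0,0.125,0.004,-0.072,0],
])

```text
t: 33.9
tool_pos: [0.5196, -0.0987, 0.0373]
eef_rot: [-179.1, 27.5, -179.5]
wrist_force: [-0.3, 0.1, -1.4]
gripper_width: 0.245
gripper_force: 29.7
```

>>> send_rows([
  [0,0,0,0,0,0,0.7],
  [0,0,0,0,0,0,0.7],
  [0,0,0,0,0,0,0.7],
  [0,0,0,0,0,0,0.7],
  [0,0,0,0,0,0,0.7],
])

```text
t: 34.4
tool_pos: [0.5207, -0.0988, 0.0369]
eef_rot: [-179.1, 27.5, -179.5]
wrist_force: [0.1, 0.2, -0.6]
gripper_width: 0.634
gripper_force: 0.0
```

>>> send_rows([
  [0,0,0,0,0,-0.15,0.7],
  [0,0,0,0,0,-0.35,0.7],
  [0,0,0,0,0,-0.5,0.7],
  [0,0,0,0,0,-0.5,0.7],
])

```text
t: 34.8
tool_pos: [0.4864, -0.0985, 0.106]
eef_rot: [-178.9, 27.8, -179.4]
wrist_force: [0.2, 0.3, -1.1]
gripper_width: 0.705
gripper_force: 0.0
```

```bash
python3 -c "
from h import *
brown('scene',arm.get_image('scene')[:,:330],0.024,60)
print(pl('scene',222,262,.0))
plan([(.565,-.107,.08,181,0,.7)])
cv2.imwrite('pics/s8.png',cv2.resize(arm.get_image('scene')[150:300,150:350,::-1],(800,600)))" | grep -v "xy \[-"
```

```text
scene 226 px [  4. 164.] xy [ 0.2205 -0.8415] size [0.1997 0.053 ] yaw 20.8 xr 0.137 0.323
scene 143 px [115. 219.] xy [ 0.4836 -0.4265] size [0.0974 0.0195] yaw 6.0 xr 0.435 0.533
scene 164 px [284. 262.] xy [0.6801 0.0644] size [0.02  0.069] yaw 176.5 xr 0.645 0.715
scene 1426 px [ 15. 302.] xy [ 0.7552 -0.6332] size [0.1373 0.0851] yaw 11.6 xr 0.681 0.826
[ 0.65305619 -0.10565034]
t 34.85 pos [ 0.4863 -0.0983  0.1048] rot [-179.    27.7 -179.5] w 0.702 gf 0.0 F [ 0.4 -0.4 -0.6]
(0.565, -0.107, 0.08) [-0.006, 0.154, -0.004, -0.387, -0.056, 0.391, 0.7]
```

View pics/s8.png

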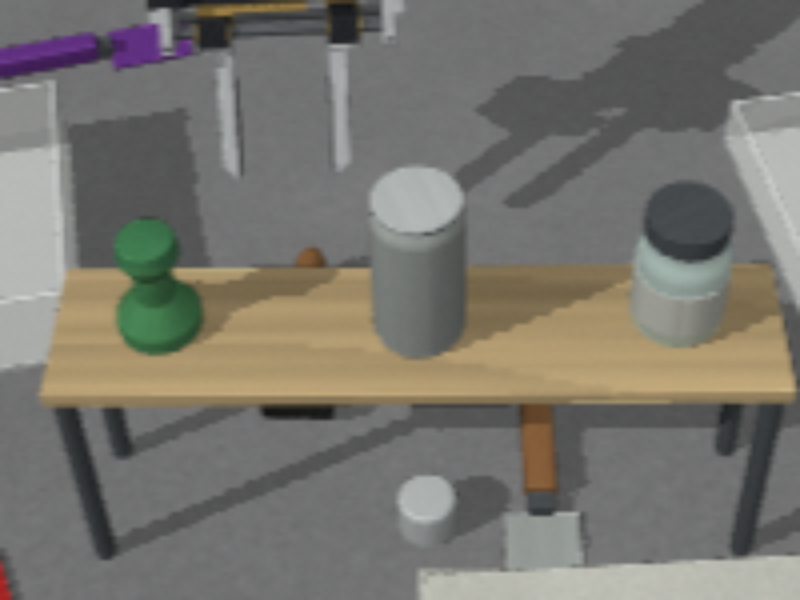

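Brayer_a is out: its handle end shows at (310,255), and its roller is only just visible under the board at (298,410). Jar, can, muller and tin are unchanged. Untilt to one side and measure from the top camera.

```bash
python3 -c "
from h import *
print(arm.observe()['qpos'].round(1))
plan([(.47,.04,.17,181,0,.7)])"
```

```text
[ -29.6    2.1  127.3   27.2   28.5 -141.5]
t 34.9 pos [ 0.486  -0.098   0.1038] rot [-179.    27.6 -179.5] w 0.699 gf 0.0 F [ 0.1 -0.1  0.4]
(0.47, 0.04, 0.17) [-0.006, 0.153, -0.004, -0.117, 0.914, -0.452, 0.7]
```

>>> send_rows([
  [0,0.06,0,0,0,-0.3,0.7],
  [-0.003,0.12,-0.002,-0.117,0.5,-0.452,0.7],
  [-0.006,0.153,-0.004,-0.117,0.914,-0.452,0.7],
  [-0.006,0.153,-0.004,-0.117,0.914,-0.452,0.7],
  [-0.006,0.153,-0.004,-0.117,0.914,-0.452,0.7],
])

```text
t: 35.4
tool_pos: [0.4745, 0.0466, 0.1696]
eef_rot: [179.8, 0.0, -178.4]
wrist_force: [0.0, -1.3, -0.2]
gripper_width: 0.697
gripper_force: 0.0
```

```bash
python3 -c "
from h import *
im=arm.get_image('top');brown('top',im[:,:400],0.024,30)
m=(im[100:190,255:310].max(2)<45).astype(np.uint8)
k,l,s,c=cv2.connectedComponentsWithStats(m)
for i in range(1,k):
  if s[i,4]>15: print('dark',s[i,4],c[i]+[255,100],pl('top',*(c[i]+[255,100]),.03).round(4))
plan([(.565,-.107,.08,181,0,.7)])
print(arm.observe()['qpos'].round(1))" | grep -v "xy \[-"
```

```text
top 135 px [ 48. 120.] xy [0.7282 0.6834] size [0.0131 0.134 ] yaw 107.0 xr 0.704 0.751
top 36 px [231. 136.] xy [0.6892 0.0617] size [0.0182 0.0225] yaw 168.4 xr 0.677 0.702
top 132 px [276. 182.] xy [ 0.5374 -0.0941] size [0.0189 0.0862] yaw 172.9 xr 0.495 0.581
top 133 px [123. 182.] xy [0.5209 0.4135] size [0.082  0.0165] yaw 4.5 xr 0.48 0.561
top 108 px [376. 198.] xy [ 0.4913 -0.4293] size [0.0819 0.0162] yaw 8.0 xr 0.451 0.532
dark 139 [278.41726619 159.5971223 ] [ 0.6118 -0.1004]
dark 173 [260.09248555 179.62427746] [ 0.541  -0.0402]
t 35.45 pos [0.4722 0.0443 0.1686] rot [ 179.8   -0.  -178.5] w 0.698 gf 0.0 F [-0.2  0.2 -0.3]
(0.565, -0.107, 0.08) [0.0, -0.0, 0.001, -0.296, -0.513, 0.294, 0.7]
   [0.001, -0.0, 0.002, -0.298, -0.512, 0.293, 0.7]
[ -3.2   8.5 101.1   0.2  70.5 -94.7]
```

```bash
python3 -c "
from h import *
plan([(.562,-.0967,.08,174,0,.6),(.562,-.0967,.012,174,0,.6)])"
```

```text
t 35.45 pos [0.4722 0.0443 0.1686] rot [ 179.8   -0.  -178.5] w 0.698 gf 0.0 F [-0.2  0.2 -0.3]
(0.562, -0.0967, 0.08) [0.001, -0.0, 0.042, -0.575, -0.957, 0.588, 0.6]
(0.562, -0.0967, 0.012) [-0.0, -0.0, -0.0, -0.0, 0.0, 0.453, 0.6]
```

>>> send_rows([
  [0,0,0.042,-0.4,-0.957,0.3,0.6],
  [0,0,0.042,-0.575,-0.957,0.588,0.6],
  [0,0,0.042,-0.575,-0.957,0.588,0.6],
  [0,0,0.042,-0.575,-0.957,0.588,0.6],
  [0,0,0.042,-0.575,-0.957,0.588,0.6],
])

```text
t: 35.95
tool_pos: [0.5575, -0.106, 0.0763]
eef_rot: [179.9, -0.3, 173.2]
wrist_force: [-0.3, 1.1, 0.3]
gripper_width: 0.601
gripper_force: 0.0
```

>>> send_rows([
  [0,0,0,0,0,0.1,0.6],
  [0,0,0,0,0,0.25,0.6],
  [0,0,0,0,0,0.4,0.6],
  [0,0,0,0,0,0.453,0.6],
  [0,0,0,0,0,0.453,0.6],
])

```text
t: 36.45
tool_pos: [0.5563, -0.1014, 0.0121]
eef_rot: [179.9, -0.2, 173.4]
wrist_force: [0.7, -0.0, -0.8]
gripper_width: 0.599
gripper_force: 0.0
```

>>> send_rows([
  [0,0,0,0,0,0,0],
  [0,0,0,0,0,0,0],
  [0,0,0,0,0,0,0],
  [0,0,0,0,0,0,0],
  [0,0,0,0,0,0,0],
])

```text
t: 36.95
tool_pos: [0.5588, -0.1014, 0.0141]
eef_rot: [179.9, 0.0, 173.5]
wrist_force: [-0.8, 1.1, 2.9]
gripper_width: 0.25
gripper_force: 28.6
```

>>> send_rows([
  [0,0,0,0,0,0,0],
])

```text
t: 37.05
tool_pos: [0.5588, -0.1015, 0.014]
eef_rot: [179.9, 0.0, 173.5]
wrist_force: [-1.2, 1.2, 5.1]
gripper_width: 0.249
gripper_force: 28.6
```

```bash
python3 -c "
from h import *
a=np.radians(6.7);c=np.array([.456,-.377]);X=np.array([np.cos(a),np.sin(a)]);Y=np.array([-np.sin(a),np.cos(a)])
g=(c+Y*.05-X*.005).round(4)
plan([(.545,-.1015,.05,174,0,0),(.47,-.14,.13,178,0,0),(*g,.13,186.7,0,0),(*g,.021,186.7,0,0)])"
```

```text
t 37.05 pos [ 0.5588 -0.1015  0.014 ] rot [179.9   0.  173.5] w 0.249 gf 28.6 F [-1.2  1.2  5.1]
(0.545, -0.1015, 0.05) [0.0, 0.0, -0.003, 0.092, -0.01, -0.24, 0]
(0.47, -0.14, 0.13) [0.0, 0.0, -0.022, 0.47, -0.307, -0.534, 0]
(np.float64(0.4452), np.float64(-0.3279), 0.13) [0.0, 0.0, -0.024, 0.061, -0.629, -0.001, 0]
   [0.0, 0.0, -0.024, 0.107, -0.622, -0.0, 0]
(np.float64(0.4452), np.float64(-0.3279), 0.021) [0.0, 0.0, -0.0, 0.001, -0.001, 0.727, 0]
```

>>> send_rows([
  [0,0,0,0.02,0,-0.08,0],
  [0,0,0,0.06,0,-0.17,0],
  [0,0,-0.003,0.092,-0.01,-0.24,0],
])

```text
t: 37.35
tool_pos: [0.5442, -0.1017, 0.0506]
eef_rot: [180.0, -0.0, 174.1]
wrist_force: [0.9, 0.4, -1.5]
gripper_width: 0.25
gripper_force: 28.5
```

>>> send_rows([
  [0,0,-0.005,0.15,-0.05,-0.1,0],
  [0,0,-0.01,0.3,-0.15,-0.25,0],
  [0,0,-0.016,0.4,-0.24,-0.4,0],
  [0,0,-0.022,0.47,-0.307,-0.534,0],
])

```text
t: 37.75
tool_pos: [0.468, -0.1406, 0.1313]
eef_rot: [180.0, 0.0, 178.0]
wrist_force: [0.6, -0.3, -2.7]
gripper_width: 0.248
gripper_force: 28.4
```

>>> send_rows([
  [0,0,-0.008,0.02,-0.2,0,0],
  [0,0,-0.016,0.04,-0.4,0,0],
  [0,0,-0.024,0.061,-0.629,0,0],
])

```text
t: 38.05
tool_pos: [0.4566, -0.2348, 0.1308]
eef_rot: [180.0, 0.1, -177.6]
wrist_force: [1.2, -1.2, -2.0]
gripper_width: 0.249
gripper_force: 28.5
```

>>> send_rows([
  [0,0,-0.008,0.04,-0.2,0,0],
  [0,0,-0.016,0.08,-0.42,0,0],
  [0,0,-0.024,0.107,-0.622,0,0],
  [0,0,-0.024,0.107,-0.622,0,0],
])

```text
t: 38.45
tool_pos: [0.4445, -0.3323, 0.1302]
eef_rot: [-179.8, 0.0, -173.5]
wrist_force: [-0.1, 1.0, -2.5]
gripper_width: 0.243
gripper_force: 29.6
```

```bash
python3 -c "
from h import *
brown('scene',arm.get_image('scene')[:,:330],0.14,60)
plan([(.4452,-.3279,.021,186.7,0,0)])" | grep -v "xy \[-"
```

```text
scene 112 px [176.  99.] xy [ 0.0207 -0.2599] size [0.0298 0.0937] yaw 113.0 xr -0.01 0.045
scene 120 px [ 90. 122.] xy [ 0.143  -0.5465] size [0.0298 0.0923] yaw 113.6 xr 0.114 0.158
scene 224 px [  4. 164.] xy [ 0.363  -0.7384] size [0.1688 0.0463] yaw 20.8 xr 0.288 0.45
scene 105 px [138. 175.] xy [ 0.4173 -0.3391] size [0.0925 0.0172] yaw 8.3 xr 0.372 0.462
scene 143 px [115. 219.] xy [ 0.59   -0.3775] size [0.0849 0.0171] yaw 6.5 xr 0.548 0.633
scene 163 px [284. 262.] xy [0.7615 0.0512] size [0.0172 0.0602] yaw 176.3 xr 0.731 0.792
scene 1426 px [ 15. 302.] xy [ 0.827  -0.5577] size [0.1198 0.0742] yaw 11.6 xr 0.762 0.889
t 38.5 pos [ 0.4444 -0.3297  0.1299] rot [ 180.     0.  -173.5] w 0.242 gf 29.6 F [ 0.1 -0.1 -1.8]
(0.4452, -0.3279, 0.021) [0.0, 0.0, -0.001, -0.007, 0.011, 0.726, 0]
```

>>> send_rows([
  [0,0,0,0,0.006,0.15,0],
  [0,0,0,0,0.006,0.35,0],
  [0,0,0,0,0.006,0.55,0],
  [0,0,0,0,0.006,0.68,0],
  [0,0,0,0,0.006,0.72,0],
])

```text
t: 39.0
tool_pos: [0.4432, -0.3244, 0.0197]
eef_rot: [179.7, -0.2, -173.3]
wrist_force: [-0.1, 0.8, -0.7]
gripper_width: 0.239
gripper_force: 29.6
```

>>> send_rows([
  [0,0,0,0,0,0,0],
  [0,0,0,0,0,0,0],
])

```text
t: 39.2
tool_pos: [0.4456, -0.3271, 0.0225]
eef_rot: [-180.0, 0.1, -173.4]
wrist_force: [-0.6, -0.1, -1.5]
gripper_width: 0.243
gripper_force: 29.6
```

>>> send_rows([
  [0,0,0,0,0,0.008,0],
  [0,0,0,0,0,0.015,0],
])

```text
t: 39.4
tool_pos: [0.4455, -0.3275, 0.0202]
eef_rot: [-180.0, 0.1, -173.4]
wrist_force: [0.2, 0.6, -2.2]
gripper_width: 0.242
gripper_force: 29.6
```

>>> send_rows([
  [0,0,0,0,0,0.007,0],
  [0,0,0,0,0,0.01,0],
])

```text
t: 39.6
tool_pos: [0.4449, -0.3272, 0.018]
eef_rot: [180.0, 0.0, -173.4]
wrist_force: [-1.8, 0.0, 3.2]
gripper_width: 0.242
gripper_force: 29.6
```

>>> send_rows([
  [0,0,0,0,0,-0.003,0.55],
  [0,0,0,0,0,-0.003,0.55],
  [0,0,0,0,0,-0.003,0.55],
  [0,0,0,0,0,-0.003,0.55],
])

```text
t: 40.0
tool_pos: [0.445, -0.327, 0.0181]
eef_rot: [180.0, 0.0, -173.4]
wrist_force: [0.4, -1.0, 0.7]
gripper_width: 0.535
gripper_force: 0.0
```

>>> send_rows([
  [0,0,0,0,0,-0.15,0.55],
  [0,0,0,0,0,-0.4,0.55],
  [0,0,0,0,0,-0.7,0.55],
  [0,0,0,0,0,-0.9,0.55],
])

```text
t: 40.4
tool_pos: [0.4457, -0.3278, 0.1559]
eef_rot: [-179.9, 0.1, -173.4]
wrist_force: [1.0, -0.9, 0.3]
gripper_width: 0.552
gripper_force: 0.0
```

```bash
python3 -c "
from h import *
im=arm.get_image('scene');brown('scene',im[:,:330],0.028,50)
plan([(.50,-.03,.16,177,0,.6),(.596,.066,.125,176,18,.6),(.632,.066,.007,176,18,.6)])" | grep -v "xy \[-"
```

```text
scene 224 px [  4. 164.] xy [ 0.2282 -0.8369] size [0.1926 0.0528] yaw 20.8 xr 0.143 0.328
scene 113 px [149. 200.] xy [ 0.4179 -0.332 ] size [0.0873 0.0185] yaw 7.3 xr 0.375 0.46
scene 142 px [115. 219.] xy [ 0.4873 -0.4248] size [0.097  0.0194] yaw 6.0 xr 0.439 0.536
scene 163 px [284. 262.] xy [0.683  0.0641] size [0.0196 0.0687] yaw 176.3 xr 0.648 0.718
scene 1426 px [ 15. 302.] xy [ 0.7577 -0.6306] size [0.1367 0.0847] yaw 11.6 xr 0.684 0.828
t 40.45 pos [ 0.4478 -0.3298  0.1604] rot [-179.5    0.4 -173.4] w 0.549 gf 0.0 F [ 1.2 -1.3  2.5]
(0.5, -0.03, 0.16) [-0.001, 0.001, 0.027, -0.288, 0.972, -0.004, 0.6]
   [-0.001, 0.002, 0.026, -0.205, 0.994, -0.002, 0.6]
(0.596, 0.066, 0.125) [0.001, -0.1, 0.006, -0.607, 0.672, 0.232, 0.6]
(0.632, 0.066, 0.007) [-0.0, -0.0, 0.0, 0.015, 0.018, 0.822, 0.6]
```

>>> send_rows([
  [0,0,0.027,-0.288,0.972,0,0.6],
  [0,0,0.027,-0.288,0.972,0,0.6],
  [0,0,0.027,-0.288,0.972,0,0.6],
  [0,0,0.027,-0.288,0.972,0,0.6],
])

```text
t: 40.85
tool_pos: [0.4707, -0.1718, 0.1531]
eef_rot: [179.8, -0.0, -178.0]
wrist_force: [-0.9, -0.8, 0.0]
gripper_width: 0.597
gripper_force: 0.0
```

>>> send_rows([
  [0,0,0.026,-0.205,0.994,0,0.6],
  [0,0,0.026,-0.205,0.994,0,0.6],
  [0,0,0.026,-0.205,0.994,0,0.6],
  [0,0,0.026,-0.205,0.994,0,0.6],
])

```text
t: 41.25
tool_pos: [0.4975, -0.0228, 0.1532]
eef_rot: [179.8, -0.0, 177.4]
wrist_force: [-0.4, 0.1, -1.1]
gripper_width: 0.601
gripper_force: 0.0
```

>>> send_rows([
  [0,-0.04,0.003,-0.2,0.3,0.05,0.6],
  [0,-0.08,0.006,-0.5,0.6,0.15,0.6],
  [0,-0.1,0.006,-0.607,0.672,0.232,0.6],
  [0,-0.1,0.006,-0.607,0.672,0.232,0.6],
  [0,-0.1,0.006,-0.607,0.672,0.232,0.6],
])

```text
t: 41.75
tool_pos: [0.5928, 0.0678, 0.1179]
eef_rot: [179.8, 17.8, 176.0]
wrist_force: [0.1, 0.3, 0.0]
gripper_width: 0.597
gripper_force: 0.0
```

```bash
python3 -c "
from h import *
print(arm.observe()['qpos'].round(1))
plan([(.632,.066,.007,176,18,.6),(.535,.0725,.007,176,18,0)])"
```

```text
[  0.7  12.5 106.9  -1.9  42.8 -84.1]
t 41.75 pos [0.5928 0.0678 0.1179] rot [179.8  17.8 176. ] w 0.597 gf 0.0 F [0.1 0.3 0. ]
(0.632, 0.066, 0.007) [0.001, -0.001, 0.0, -0.023, 0.004, 0.784, 0.6]
(0.535, 0.0725, 0.007) [-0.0, 0.0, 0.0, 0.617, -0.002, -0.201, 0]
```

>>> send_rows([
  [0,0,0,-0.01,0,0.2,0.6],
  [0,0,0,-0.02,0,0.4,0.6],
  [0,0,0,-0.023,0,0.55,0.6],
  [0,0,0,-0.023,0,0.65,0.6],
  [0,0,0,-0.023,0,0.7,0.6],
])

```text
t: 42.25
tool_pos: [0.629, 0.0644, 0.0189]
eef_rot: [179.8, 17.9, 175.8]
wrist_force: [-0.9, -0.3, -0.5]
gripper_width: 0.599
gripper_force: 0.0
```

>>> send_rows([
  [0,0,0,0,0,0.02,0.6],
  [0,0,0,0,0,0.04,0.6],
  [0,0,0,0,0,0.06,0.6],
  [0,0,0,0,0,0.06,0.6],
])

```text
t: 42.65
tool_pos: [0.6318, 0.0664, 0.0117]
eef_rot: [179.8, 18.0, 175.9]
wrist_force: [-0.2, 0.4, -0.2]
gripper_width: 0.602
gripper_force: 0.0
```

```bash
python3 -c "
from h import *
plan([(.632,.066,.006,176,18,.6)])"
```

```text
t 42.65 pos [0.6318 0.0664 0.0117] rot [179.8  18.  175.9] w 0.602 gf 0.0 F [-0.2  0.4 -0.2]
(0.632, 0.066, 0.006) [0.001, 0.0, -0.0, 0.01, -0.002, 0.036, 0.6]
```

>>> send_rows([
  [0,0,0,0,0,0.02,0.6],
  [0,0,0,0,0,0.036,0],
  [0,0,0,0,0,0.036,0],
  [0,0,0,0,0,0.036,0],
  [0,0,0,0,0,0.036,0],
])

```text
t: 43.15
tool_pos: [0.6334, 0.0665, 0.0061]
eef_rot: [179.8, 18.0, 175.9]
wrist_force: [-0.2, -0.4, -0.1]
gripper_width: 0.292
gripper_force: 0.0
```

>>> send_rows([
  [0,0,0,0,0,0,0],
  [0,0,0,0,0,0,0],
  [0,0,0,0,0,0,0],
])

```text
t: 43.45
tool_pos: [0.6334, 0.0664, 0.0062]
eef_rot: [179.8, 18.0, 175.9]
wrist_force: [0.6, 0.9, -0.6]
gripper_width: 0.23
gripper_force: 29.9
```

>>> send_rows([
  [0,0,0,0.1,0,-0.033,0],
  [0,0,0,0.2,0,-0.065,0],
  [0,0,0,0.31,0,-0.101,0],
  [0,0,0,0.42,0,-0.137,0],
  [0,0,0,0.53,0,-0.173,0],
])

```text
t: 43.95
tool_pos: [0.5493, 0.0722, 0.0062]
eef_rot: [179.8, 18.0, 175.9]
wrist_force: [0.2, -0.3, -0.6]
gripper_width: 0.235
gripper_force: 29.9
```

>>> send_rows([
  [0,0,0,0.07,0,-0.023,0],
  [0,0,0,0.12,0,-0.039,0],
  [0,0,0,0.12,0,-0.039,0],
])

```text
t: 44.25
tool_pos: [0.5301, 0.0736, 0.0062]
eef_rot: [179.8, 17.9, 175.9]
wrist_force: [-0.1, -0.2, -0.9]
gripper_width: 0.23
gripper_force: 29.9
```

>>> send_rows([
  [0,0,0,0,0,0,0.55],
  [0,0,0,0,0,0,0.55],
  [0,0,0,0,0,0,0.55],
  [0,0,0,0,0,-0.2,0.55],
  [0,0,0,0,0,-0.35,0.55],
])

```text
t: 44.75
tool_pos: [0.5148, 0.0744, 0.0564]
eef_rot: [179.8, 17.9, 175.9]
wrist_force: [0.7, 0.2, 0.5]
gripper_width: 0.551
gripper_force: 0.0
```

```bash
python3 -c "
from h import *
plan([(.576,.0702,.045,176,0,.55),(.576,.0702,.004,176,0,.55)])"
```

```text
t 44.75 pos [0.5148 0.0744 0.0564] rot [179.8  17.9 175.9] w 0.551 gf 0.0 F [0.7 0.2 0.5]
(0.576, 0.0702, 0.045) [0.001, 0.1, -0.0, -0.366, 0.0, 0.198, 0.55]
(0.576, 0.0702, 0.004) [0.0, -0.0, -0.0, -0.0, -0.0, 0.274, 0.55]
```

>>> send_rows([
  [0,0.05,0,-0.15,0,0,0.55],
  [0,0.1,0,-0.366,0,0.15,0.55],
  [0,0.1,0,-0.366,0,0.198,0.55],
  [0,0.1,0,-0.366,0,0.198,0.55],
])

```text
t: 45.15
tool_pos: [0.5792, 0.0696, 0.0427]
eef_rot: [179.8, -0.1, 176.0]
wrist_force: [-0.7, -0.4, -0.6]
gripper_width: 0.552
gripper_force: 0.0
```

>>> send_rows([
  [0,0,0,0,0,0.08,0.55],
  [0,0,0,0,0,0.16,0.55],
  [0,0,0,0,0,0.22,0.55],
  [0,0,0,0,0,0.22,0.55],
])

```text
t: 45.55
tool_pos: [0.5732, 0.0706, 0.0108]
eef_rot: [179.8, -0.2, 176.0]
wrist_force: [-0.0, 1.0, -0.5]
gripper_width: 0.549
gripper_force: 0.0
```

```bash
python3 -c "
from h import *
plan([(.576,.0702,.004,176,0,.55)])"
```

```text
t 45.55 pos [0.5732 0.0706 0.0108] rot [179.8  -0.2 176. ] w 0.549 gf 0.0 F [-0.   1.  -0.5]
(0.576, 0.0702, 0.004) [0.001, -0.001, 0.0, -0.019, -0.001, 0.045, 0.55]
```

>>> send_rows([
  [0,0,0,0,0,0.025,0.55],
  [0,0,0,0,0,0.047,0],
  [0,0,0,0,0,0.047,0],
  [0,0,0,0,0,0.047,0],
  [0,0,0,0,0,0.047,0],
])

```text
t: 46.05
tool_pos: [0.5763, 0.0704, 0.0051]
eef_rot: [179.8, 0.0, 176.0]
wrist_force: [-0.3, 0.3, -0.6]
gripper_width: 0.246
gripper_force: 0.7
```

>>> send_rows([
  [0,0,0,0,0,0,0],
  [0,0,0,0,0,0,0],
  [0,0,0,0,0,0,0],
])

```text
t: 46.35
tool_pos: [0.5764, 0.0704, 0.0051]
eef_rot: [179.8, 0.0, 176.0]
wrist_force: [1.1, -0.4, 1.7]
gripper_width: 0.235
gripper_force: 30.0
```

```bash
python3 -c "
from h import *
a=np.radians(4.7);c=np.array([.491,.368]);X=np.array([np.cos(a),np.sin(a)]);Y=np.array([-np.sin(a),np.cos(a)])
# grip at knife x~-8, blade toward +X; knife mid x=15 -> grip 23 mm behind centre
g=(c-Y*.048-X*.023).round(4)
plan([(.556,.0715,.03,176,0,0),(.47,.09,.11,178,0,0),(*g,.11,184.7,0,0),(*g,.012,184.7,0,0)])"
```

```text
t 46.35 pos [0.5764 0.0704 0.0051] rot [179.8   0.  176. ] w 0.235 gf 30.0 F [ 1.1 -0.4  1.7]
(0.556, 0.0715, 0.03) [0.001, 0.0, 0.0, 0.136, -0.001, -0.166, 0]
(0.47, 0.09, 0.11) [0.0, 0.0, -0.011, 0.58, 0.083, -0.534, 0]
(np.float64(0.472), np.float64(0.3183), 0.11) [0.0, 0.0, -0.019, 0.02, 0.761, 0.001, 0]
   [0.0, 0.0, -0.018, -0.025, 0.761, 0.001, 0]
(np.float64(0.472), np.float64(0.3183), 0.012) [0.0, 0.0, -0.0, 0.0, -0.001, 0.653, 0]
```

>>> send_rows([
  [0,0,0,0.02,0,-0.05,0],
  [0,0,0,0.07,0,-0.11,0],
  [0,0,0,0.136,0,-0.166,0],
])

```text
t: 46.65
tool_pos: [0.5552, 0.0717, 0.0304]
eef_rot: [179.8, -0.0, 176.0]
wrist_force: [-0.8, -0.0, -1.1]
gripper_width: 0.232
gripper_force: 30.0
```

>>> send_rows([
  [0,0,-0.002,0.15,0.02,-0.08,0],
  [0,0,-0.005,0.32,0.04,-0.22,0],
  [0,0,-0.008,0.48,0.06,-0.4,0],
  [0,0,-0.011,0.58,0.083,-0.534,0],
])

```text
t: 47.05
tool_pos: [0.4669, 0.0901, 0.1115]
eef_rot: [179.8, -0.0, 178.0]
wrist_force: [0.1, 0.4, -0.4]
gripper_width: 0.226
gripper_force: 30.0
```

>>> send_rows([
  [0,0,-0.005,0.005,0.2,0,0],
  [0,0,-0.01,0.01,0.4,0,0],
  [0,0,-0.015,0.015,0.6,0,0],
  [0,0,-0.019,0.02,0.761,0,0],
])

```text
t: 47.45
tool_pos: [0.4697, 0.2053, 0.1113]
eef_rot: [179.7, 0.0, -178.5]
wrist_force: [0.1, -0.4, -1.5]
gripper_width: 0.228
gripper_force: 30.0
```

>>> send_rows([
  [0,0,-0.005,-0.005,0.2,0,0],
  [0,0,-0.01,-0.01,0.4,0,0],
  [0,0,-0.014,-0.02,0.6,0,0],
  [0,0,-0.018,-0.025,0.761,0,0],
  [0,0,-0.018,-0.025,0.761,0,0],
])

```text
t: 47.95
tool_pos: [0.471, 0.3207, 0.1115]
eef_rot: [179.7, 0.1, -175.2]
wrist_force: [-0.1, -0.1, -1.9]
gripper_width: 0.233
gripper_force: 30.0
```

```bash
python3 -c "
from h import *
im=arm.get_image('scene');brown('scene',im[:,330:460],0.1,50)
hsv=im[150:290,330:440];
brown('scene',np.where(np.arange(512)[None,:,None]<330,0,im).astype(np.uint8)[:, :460],0.12,40)
plan([(.472,.3183,.012,184.7,0,0)])"
```

```text
scene 73 px [ 35. 180.] xy [ 0.372  -0.6732] size [0.066  0.0208] yaw 27.9 xr 0.341 0.401
scene 193 px [ 65. 214.] xy [ 0.5279 -0.5397] size [0.1121 0.0189] yaw 32.8 xr 0.48 0.575
scene 73 px [365. 180.] xy [0.4731 0.3222] size [0.023  0.0555] yaw 177.9 xr 0.446 0.501
scene 193 px [395. 214.] xy [0.616 0.367] size [0.0873 0.0219] yaw 5.1 xr 0.572 0.66
t 48.0 pos [0.4708 0.3189 0.1112] rot [ 179.8    0.  -175.2] w 0.229 gf 30.0 F [-0.1 -0.6 -0.9]
(0.472, 0.3183, 0.012) [0.001, 0.0, 0.0, -0.008, -0.007, 0.661, 0]
```

>>> send_rows([
  [0,0,0,0,0,0.15,0],
  [0,0,0,0,0,0.33,0],
  [0,0,0,0,0,0.5,0],
  [0,0,0,0,0,0.6,0],
  [0,0,0,0,0,0.65,0],
])

```text
t: 48.5
tool_pos: [0.4702, 0.3166, 0.0122]
eef_rot: [179.9, -0.2, -175.4]
wrist_force: [-0.2, 0.3, -1.5]
gripper_width: 0.232
gripper_force: 30.0
```

>>> send_rows([
  [0,0,0,0,0,0,0],
  [0,0,0,0,0,0,0],
])

```text
t: 48.7
tool_pos: [0.4722, 0.3183, 0.0142]
eef_rot: [179.8, 0.1, -175.4]
wrist_force: [-0.0, -0.2, -0.7]
gripper_width: 0.227
gripper_force: 30.0
```

>>> send_rows([
  [0,0,0,0,0,0.01,0],
  [0,0,0,0,0,0.015,0],
])

```text
t: 48.9
tool_pos: [0.4723, 0.3189, 0.0119]
eef_rot: [179.7, 0.1, -175.4]
wrist_force: [-1.4, -0.1, -0.7]
gripper_width: 0.231
gripper_force: 30.0
```

>>> send_rows([
  [0,0,0,0,0,0.007,0],
  [0,0,0,0,0,0.01,0],
])

```text
t: 49.1
tool_pos: [0.4718, 0.3187, 0.0097]
eef_rot: [179.8, 0.0, -175.3]
wrist_force: [0.2, 0.3, -1.1]
gripper_width: 0.231
gripper_force: 30.0
```

>>> send_rows([
  [0,0,0,0,0,0.007,0],
  [0,0,0,0,0,0.009,0],
])

```text
t: 49.3
tool_pos: [0.4719, 0.3187, 0.009]
eef_rot: [179.8, 0.0, -175.3]
wrist_force: [-2.9, -0.9, 6.4]
gripper_width: 0.237
gripper_force: 30.0
```

>>> send_rows([
  [0,0,0,0,0,0.005,0],
  [0,0,0,0,0,0.005,0],
])

```text
t: 49.5
tool_pos: [0.4718, 0.3188, 0.009]
eef_rot: [179.8, 0.1, -175.3]
wrist_force: [-2.2, -1.1, 9.0]
gripper_width: 0.228
gripper_force: 30.0
```

Contact. Release, lift, clear the view, then check.

>>> send_rows([
  [0,0,0,0,0,-0.005,0.55],
  [0,0,0,0,0,-0.005,0.55],
  [0,0,0,0,0,-0.005,0.55],
  [0,0,0,0,0,-0.005,0.55],
])

```text
t: 49.9
tool_pos: [0.4717, 0.3186, 0.008]
eef_rot: [179.8, -0.0, -175.3]
wrist_force: [-0.3, -0.1, 0.0]
gripper_width: 0.529
gripper_force: 0.0
```

>>> send_rows([
  [0,0,0,0,0,-0.15,0.55],
  [0,0,0,0,0,-0.4,0.55],
  [0,0,0,0,0,-0.7,0.55],
  [0,0,0,0,0,-0.95,0.55],
])

```text
t: 50.3
tool_pos: [0.472, 0.3182, 0.1525]
eef_rot: [179.8, 0.1, -175.4]
wrist_force: [0.0, -0.1, 0.4]
gripper_width: 0.549
gripper_force: 0.0
```

>>> send_rows([
  [0,0,0,0.5,-0.8,0,0.55],
  [0,0,0,0.5,-0.8,0,0.55],
  [0,0,0,0.5,-0.8,0,0.55],
  [0,0,0,0.5,-0.8,0,0.55],
  [0,0,0,0.5,-0.8,0,0.55],
])

```text
t: 50.8
tool_pos: [0.4069, 0.1922, 0.1505]
eef_rot: [179.7, 0.1, -175.4]
wrist_force: [1.2, 0.3, 0.3]
gripper_width: 0.551
gripper_force: 0.0
```

```bash
python3 - <<'E'
from h import *
s=arm.observe();print(s['t'],s['tool_pos'],s['wrist_force'])
for n in('scene','top'):
    im=arm.get_image(n); cv2.imwrite(f'pics/f_{n}.png',im[:,:,::-1])
    brown(n,im,.024,60)
    # blade/roller pixels in container frames
    for nm,c,a,hx,hy,fn in (("tub",(.456,-.377),6.7,.111,.101,lambda I:I.max(2)<60),("tray",(.491,.368),4.7,.131,.101,lambda I:(I.max(2)>-1)&False)):
        a=np.radians(a);m=fn(im);k,l,st,ce=cv2.connectedComponentsWithStats(m.astype(np.uint8))
        for i in range(1,k):
            if st[i,4]<30: continue
            p=pl(n,*ce[i],.022)-c; q=[p@[np.cos(a),np.sin(a)],p@[-np.sin(a),np.cos(a)]]
            if abs(q[0])<.13 and abs(q[1])<.12: print(nm,"dark",st[i,4],np.round(q,3))
# bystanders: compare first vs final scene picture
f=cv2.imread('pics/f_scene.png');o=cv2.resize(cv2.imread('pics/scene0.png'),(512,384),interpolation=cv2.INTER_AREA)
for nm,(u,v) in dict(jar=(320,216),muller=(188,222),tin=(256,277)).items():
    r=np.s_[v-20:v+20,u-14:u+14]; print(nm,"mean diff",np.abs(f[r].astype(int)-o[r]).mean().round(2), cv2.phaseCorrelate(f[r].mean(2),o[r].mean(2)))
c=f[190:250,225:275]; 
E
```

```text
50.8 [0.40694881 0.19217194 0.15053328] [1.24875671 0.29747767 0.33032148]
scene 112 px [176.  99.] xy [-0.169  -0.2925] size [0.0336 0.1083] yaw 113.0 xr -0.204 -0.134
scene 119 px [ 90. 122.] xy [-0.029  -0.6206] size [0.0334 0.1058] yaw 113.6 xr -0.062 -0.011
scene 225 px [  4. 164.] xy [ 0.2227 -0.8406] size [0.1949 0.053 ] yaw 20.8 xr 0.137 0.323
scene 151 px [356. 199.] xy [0.4622 0.3125] size [0.0932 0.0224] yaw 6.3 xr 0.415 0.51
scene 112 px [149. 200.] xy [ 0.414  -0.3333] size [0.0877 0.0186] yaw 7.3 xr 0.371 0.457
scene 195 px [395. 214.] xy [0.5332 0.4146] size [0.0976 0.0255] yaw 3.1 xr 0.484 0.582
scene 141 px [115. 219.] xy [ 0.4855 -0.4265] size [0.0936 0.0196] yaw 6.5 xr 0.439 0.533
scene 144 px [504. 256.] xy [0.7076 0.663 ] size [0.0236 0.0627] yaw 107.5 xr 0.688 0.725
scene 1426 px [ 15. 302.] xy [ 0.7552 -0.6332] size [0.1373 0.0851] yaw 11.6 xr 0.681 0.826
tub dark 160 [-0.052 -0.052]
tub dark 145 [0.049 0.052]
top 143 px [495.  77.] xy [ 0.9397 -0.8608] size [0.0481 0.0741] yaw 133.4 xr 0.897 0.958
top 995 px [436. 128.] xy [ 0.7437 -0.6449] size [0.1326 0.0948
[... 169 characters left out ...]
 0.0361] yaw 0.2 xr 0.569 0.757
top 127 px [123. 182.] xy [0.5209 0.4135] size [0.082  0.0165] yaw 4.5 xr 0.48 0.561
top 107 px [376. 198.] xy [ 0.4912 -0.4294] size [0.0816 0.0158] yaw 6.8 xr 0.451 0.532
top 116 px [348. 217.] xy [ 0.4246 -0.3357] size [0.0822 0.0164] yaw 10.6 xr 0.385 0.465
top 79 px [449. 355.] xy [-0.0058 -0.6466] size [0.0146 0.0553] yaw 110.7 xr -0.017 0.011
tub dark 143 [0.052 0.05 ]
tub dark 148 [-0.053 -0.054]
jar mean diff 4.62 ((-0.41803869969647245, -0.02672303546493282), 0.9024459959995549)
muller mean diff 2.55 ((-0.011346570999489103, 0.029911106314944647), 0.9763373711769682)
tin mean diff 4.2 ((-0.04760545669420857, -0.04612591049771453), 0.9214490539786562)
```

```bash
python3 -c "
from station import arm
print(arm.sign_off())"
```

```text
the job is handed in; nothing more can be done
None
```

I handed the job in at about 51 s: the can is upright on the shelf, both brayers are in the deep tub, both knives are in the shallow tray, and the jar, muller and tin had not visibly moved; while I dragged brayer_a out from under the shelf, its handle end dropped about 20 mm onto the bench.

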